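# Turn the drying carousel at its steady pace and park its loading gap at the post

### The job

Three freshly plastered foam pieces stand on the drying carousel and must dry evenly. Crank the carousel counter-clockwise (seen from above) at a steady pace of one turn in five seconds (1.26 rad/s, keep it within 12 percent) for at least 8 seconds without a break, never racing it, then stop it with the middle of the raised bar on its deck in line with the pointer on the fixed post and let go of the crank. Drive it by the crank only, keep off the deck, keep all pieces standing on it, and leave the tub, the spray bottle and the spreader where they are.

Things in the scene. Friction and masses are not known exactly. Their poses are not given: they have to be found in the camera images.
- carousel (a joint): angle of the deck about its vertical axis, rad, 0 as it stands at the start, growing counter-clockwise from above, no limit. A flywheel: nominally 0.09 kg m2 with all it carries; that may be off by 30 percent. A loose drag shoe under it and its bearing brake it with a dry 0.12 N m nominally (0.04 to 0.23, steady through a run) plus 0.02 N m per rad/s
- crank (a joint): angle of the crank relative to the deck (not the room), rad, counter-clockwise, no limit, starts anywhere. An oil-filled slipping coupling passes 0.095 N m per rad/s of crank speed relative to the deck, nothing at rest: the deck follows with a 0.8 s lag and turns slower (crank 1.9 to 4 for deck 1.26 rad/s). A crank held still brakes the deck; let go, it rides along
- axis (a point): point on the table (z = 0) on the carousel's vertical axis, fixed. Round dark steel foot 200 mm across; aluminium deck 380 mm across, upper face at z = 60 mm, rim 4 mm higher; middle column 36 mm across; on it the level crank arm, 24 mm wide, upper face at z = 146 mm
- knob_grip (a point): centre of the crank's upright knob: a dark wooden cylinder, 32 mm across, 52 mm tall, from z = 147 to 199 mm (this point at z = 176 mm), 70 mm off the axis at the end of the crank arm. It spins freely on its pin, so a gripper may hold it without turning. Its direction from axis is the crank's direction in the room
- mark (a point): outer end of the raised steel bar on the deck, which lies radially from 138 to 188 mm off the axis, 12 mm wide, top at z = 76 mm, in the gap without a piece; this point is on its top, 188 mm off the axis, and turns with the deck
- pointer (a point): tip of the pointer, a small steel cone that points at the axis, on the fixed dark steel post (26 mm wide, 88 mm tall) just outside the deck's rim; this point is 193 mm off the axis at z = 76 mm. The bar on the deck comes to stand right before it without touching
- deck: the round aluminium deck with its bar; origin on the axis at z = 0, its x axis towards the bar, turns with the deck
- block: a flat foam block with a plaster top, 60 x 80 x 48 mm, 0.2 kg, loose on the deck, about 120 mm off the axis and a quarter turn counter-clockwise from the bar; origin under its centre
- step: a stepped foam piece with a plaster upstand, 60 x 80 x 62 mm, 0.2 kg, loose on the deck across from the bar, about 120 mm off the axis; origin under its centre
- dome: a round foam piece with a plaster dome, 70 mm across, 55 mm tall, 0.2 kg, loose on the deck, a quarter turn clockwise from the bar, about 120 mm off the axis; origin under its centre
- tub: black plaster tub, 100 mm across, 80 mm tall, beside the carousel at the robot's left; leave it alone; origin under its centre
- sprayer: yellow spray bottle, 72 mm across, 190 mm tall, beyond the carousel at the robot's right; leave it alone; origin under its centre
- spreader: plaster spreader, 260 mm long with a black handle, lying at the robot's right; leave it alone; origin at its middle, under it

How it is judged:
By the outcome, as a careful person would: the job done as asked, in the order asked, and still so for the second after the job is handed in, with the robot touching nothing.
It also fails if it takes over 72 s, if anything falls off the work surface, if the arm or the gripper's body presses on something with over 40 N, if the wrist force passes 120 N, or if a joint passes its speed limit or range.

### The arm

A 6-joint arm with a two-finger parallel gripper is mounted at the origin on the work surface. World frame = base frame: x ahead of the robot, y to its left, z up, the work surface at z = 0. Lengths are in m, angles in rad, forces in N, time in s.
With the tool pointing down it reaches from about 0.275 to 0.875 m from the base axis. Payload 12.5 kg.
Tool frame: the origin (TCP) lies midway between the tips of the shut fingers; the grasp point (between the pads) lies 19 mm behind it (bot.pinch_z is the distance from the TCP to the grasp point, in m); z points along the fingers, x is the direction in which the jaws open and shut, and the axes are right-handed (so a half turn about z gives the same grasp; the last joint's range is limited). The gripper opens to 85 mm and grips with 20 to 120 N. Pads are 22 mm wide; open, the fingers measure 114 mm over their backs; the gripper's body (76 mm by 85 mm) begins 54 mm behind the grasp point. The pads swing forward as they close: fully open they stand 13 mm farther back than shut.
Start: joints at [1.13, 0.351, 1.652, -0, 1.139, -0.085], TCP at [0.192, 0.516, 0.231] pointing down, gripper open.
Joint ranges: [-2.75, 2.75], [-0.79, 2.1], [0.01, 2.65], [-1.57, 4.71], [0.07, 3.14], [-2.87, 2.87]. Speed limits (rad/s): [2.22, 2.22, 2.79, 3.14, 3.14, 3.14].

### API

Orientations are given as a unit quaternion [x, y, z, w].
In Python, from workcell import bot, viewer gives the robot as it stands. The module is installed in compiled form; this text tells all that it offers.
- The arm moves only by the shell command python3 -m crank 'ROWS' [OPENING]. ROWS is JSON, a list of rows, each a list of 2 entries, a list of its own where there are three numbers: the shift along the tool's x, y, z in cm, then the turn about the tool's z in rad. In form: [[[x, y, z], yaw], ...]. A call has 1 to 8 rows; each row shifts and turns the commanded pose from where the row before left it, along the tool's axes as they then stand; what a row does not reach is not made up. A row lasts 1/12 s, in which the tool goes at most 41.7 mm and 7.16 degrees, less where a joint would pass 70% of its speed; a pose out of reach is approached as far as the arm can. A call with a gripper value outside its range is refused whole. OPENING is the finger opening in cm, from 0 to 8.54, set as the call begins (- or left out, the last holds). The fingers move at their own pace and stop on an object; the grip force is fixed at half the most. Time passes only in rows, so rows that do not move let the fingers close. It gives the time, the measured TCP pose, the force and the opening at its end, in the units of the state.
- bot.get_obs(): the state, without advancing time (a new reading comes with each control period).
- viewer.camera(name): name is "scene" or "top"; returns the picture (400x640x3 uint8, blue, green, red); there is no depth.
- viewer.camera_info(name): a dict with "vertical_fov" (degrees; the focal length in pixels is half the picture's height over the tangent of half this angle, whatever the lens; pixels are square), "cx", "cy" (the principal point, pixels), "pose" (4x4, takes a point from camera to world coordinates). Camera axes: x right, y down, z forward; pixel columns grow to the right and rows downward; lengths in m; the calibration is good to about 2 mm. A picture is of the moment at which its call begins. camera_info takes no time and is no camera call.
- bot.finish_job(): hands the job in, once; it reports no verdict.
Trained networks look in the newest picture that a camera, given by its name, has taken for a name from the list of things; names that differ only in an ending like _2 or _b are one class to them, and where a whole thing is asked for, a point or a joint stands for the part that bears it (a point fixed in the world has none). Each returns a list of dicts, best first, with "conf" (0 to 1); they miss things now and then, are a little off and sometimes report something else, mostly with a low value. They report only what shows in the picture. A call takes as long as a camera call.
- viewer.recognise(camera, query): "location" ([column, row] in pixels, amid what is visible of it).
The state is a dict: "time_s": time; "q": joint angles; "qvel": joint speeds; "joint_efforts": joint torques, N m; "tool_pos": TCP position; "orientation": TCP orientation; "contact_force": force on the tool from outside, world axes, zero at the start; "moment": the same for the moment, N m; "width": opening from 0.0 (shut) to 1.0 (fully open).
Only numpy, scipy, OpenCV 4.12 (cv2) and the standard library are available. Lean on these libraries where they do the work, as an engineer would, in place of code of your own. Each camera call takes 0.05 s, during which the arm holds its last target.

## Working session

There is one attempt and no reset: what is moved stays moved. The work goes in short steps, Python scripts to look and compute and a shell command to move; the robot and the scene stay as the last step left them, time stands still between calls to the robot, and variables do not carry over. Pictures are saved under pics/ and viewed, and the job is handed in when it is done.

```bash
mkdir -p pics; cat > h.py <<'E'
import numpy as np, cv2
from workcell import bot, viewer
def ray(cam,px):
    i=viewer.camera_info(cam); P=np.array(i["pose"]); f=200/np.tan(np.radians(i["vertical_fov"])/2)
    d=P[:3,:3]@np.array([(px[0]-i["cx"])/f,(px[1]-i["cy"])/f,1]); return P[:3,3],d
def at(cam,px,z):
    o,d=ray(cam,px); return o+d*(z-o[2])/d[2]
def proj(cam,p):
    i=viewer.camera_info(cam); P=np.array(i["pose"]); f=200/np.tan(np.radians(i["vertical_fov"])/2)
    c=P[:3,:3].T@(np.array(p)-P[:3,3]); return np.array([i["cx"]+f*c[0]/c[2],i["cy"]+f*c[1]/c[2]])
E
python3 - <<'E'
from h import *
o=bot.get_obs(); print(o)
for c in("top","scene"):
    im=viewer.camera(c); cv2.imwrite(f"pics/{c}0.png",im); i=viewer.camera_info(c); print(c,i)
for n,z in(("knob_grip",.176),("mark",.076),("pointer",.076),("axis",0.0),("carousel",.06),("crank",.146)):
    for c in("top","scene"):
        for r in viewer.recognise(c,n)[:2]: print(n,c,r,at(c,r["location"],z).round(4))
print(bot.get_obs()["time_s"], bot.pinch_z)
E
```

```text
{'time_s': 0.0, 'q': array([ 1.13035970e+00,  3.51220886e-01,  1.65240140e+00, -2.77301545e-05,
        1.13909092e+00, -8.45660020e-02]), 'qvel': array([ 0.00138667, -0.00026174,  0.00087589, -0.00013531,  0.00119544,
       -0.00188609]), 'joint_efforts': array([ 4.87738089e-04, -5.06109560e+01, -2.91410851e+01, -3.10641769e-05,
        4.50259118e-03, -9.19688517e-06]), 'tool_pos': array([0.19145256, 0.51526382, 0.23077545]), 'orientation': array([ 8.21095384e-01,  5.70790729e-01, -4.79123726e-04,  2.90705489e-04]), 'contact_force': array([ 0.6206343 ,  0.24843087, -0.25485553]), 'moment': array([-0.00193014, -0.02029332, -0.02560609]), 'width': 0.9985083627726272}
top {'vertical_fov': 46.13426973398917, 'cx': 321.9668006239375, 'cy': 198.7483537687441, 'pose': array([[ 0.01870008, -0.99622738,  0.08474267,  0.468998  ],
       [-0.9995077 , -0.02076252, -0.02352196,  0.006272  ],
       [ 0.02519269, -0.08426109, -0.99612519,  1.5327062 ],
       [ 0.        ,  0.        ,  0.        ,  1.        ]])}
scene {'vertical_fov': 46.86784572711113, 'cx': 319.3021254546565, 'cy': 198.43
[... 854 characters left out ...]
: [348.7, 260.7], 'conf': 0.66} [ 0.7759 -0.0754  0.076 ]
axis top {'location': [303.9, 213.1], 'conf': 0.72} [0.5511 0.0282 0.    ]
axis top {'location': [440.5, 171.6], 'conf': 0.49} [ 0.6978 -0.421   0.    ]
axis scene {'location': [351.8, 258.2], 'conf': 0.87} [ 0.7455 -0.0243  0.    ]
axis scene {'location': [285.7, 219.4], 'conf': 0.44} [ 0.505  -0.0739  0.    ]
carousel top {'location': [308.2, 210.0], 'conf': 0.92} [0.5579 0.0141 0.06  ]
carousel scene {'location': [317.4, 202.8], 'conf': 0.78} [0.5585 0.011  0.06  ]
crank top {'location': [323.1, 209.1], 'conf': 0.6} [ 0.5563 -0.0304  0.146 ]
crank scene {'location': [301.4, 187.9], 'conf': 0.58} [ 0.5375 -0.0344  0.146 ]
0.7 0.0187
```

View pics/top0.png

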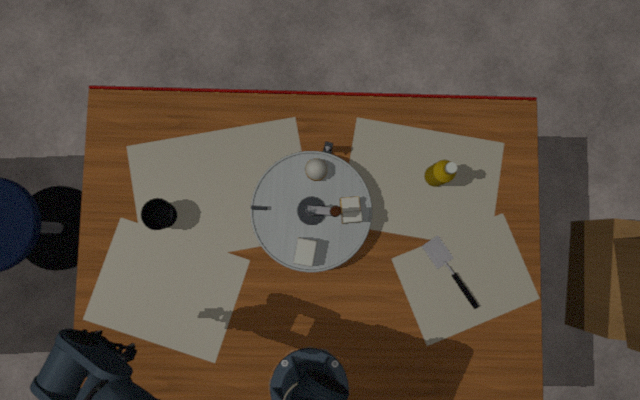

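View pics/scene0.png

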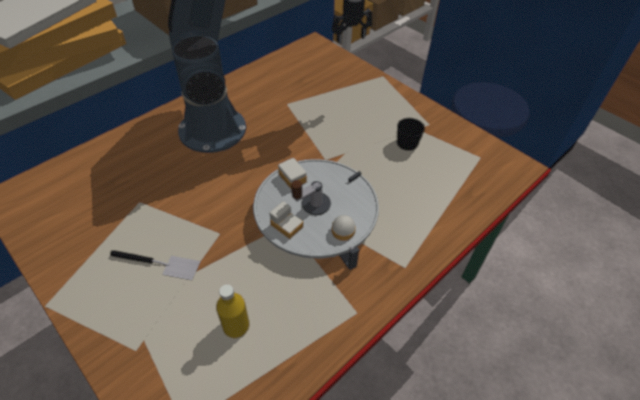

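```bash
python3 -c "
import cv2
a=cv2.imread('pics/top0.png')[110:310,190:440]; cv2.imwrite('pics/top0c.png',cv2.resize(a,None,fx=3,fy=3,interpolation=cv2.INTER_CUBIC))"
```

```text
(no output)
```

View pics/top0c.png

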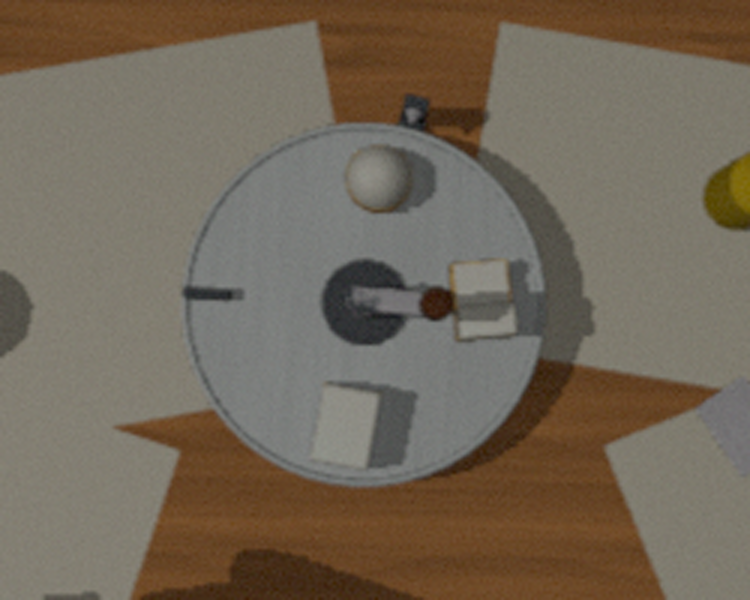

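```bash
cat > fit.py <<'E'
from h import *
from scipy.optimize import least_squares
im=cv2.imread("pics/top0.png"); g=cv2.GaussianBlur(cv2.cvtColor(im,cv2.COLOR_BGR2HSV)[:,:,1],(3,3),0).astype(float)
# rim by saturation edge (deck grey vs paper/wood), search along radial from approx
def prof(c,a,cam="top"):
    rs=np.arange(.175,.205,.0005)
    pts=np.array([proj(cam,[c[0]+r*np.cos(a),c[1]+r*np.sin(a),.064]) for r in rs]).astype(np.float32)
    v=cv2.remap(g.astype(np.float32),pts[:,0].reshape(1,-1),pts[:,1].reshape(1,-1),cv2.INTER_LINEAR)[0]
    d=np.gradient(cv2.GaussianBlur(v.reshape(1,-1),(9,1),0)[0]); k=np.argmax(d); return rs[k],d[k]
c=np.array([.557,.014])
for it in range(4):
    A=np.radians(np.arange(0,360,5)); R=np.array([prof(c,a) for a in A])
    def f(p): return R[:,0]-p[2]-p[0]*np.cos(A)-p[1]*np.sin(A)
    s=least_squares(f,[0,0,.19],loss='soft_l1',f_scale=.001); c=c+s.x[:2]; print(c,s.x[2])
kn=at("top",(190+437/3,110+302/3),.199); print("knob top",kn, np.linalg.norm(kn[:2]-c))
pt=at("top",(327.3,150),.076); print("pointer",pt,np.linalg.norm(pt[:2]-c),np.arctan2(*(pt[:2]-c)[::-1]))
b=at("top",(190+186/3,110+293/3),.076);b2=at("top",(190+243/3,110+294/3),.076); print(b,b2,[np.linalg.norm(q[:2]-c) for q in(b,b2)],[np.arctan2(*(q[:2]-c)[::-1]) for q in(b,b2)])
E
python3 fit.py; python3 - <<'E'
from h import *
a=cv2.imread('pics/scene0.png')[150:280,240:390]; cv2.imwrite('pics/scene0c.png',cv2.resize(a,None,fx=5,fy=4.5,interpolation=cv2.INTER_CUBIC)[:600])
for p in [(.5585,.011,.199)]: pass
E
```

```text
Traceback (most recent call last):
  File "fit.py", line 12, in <module>
    A=np.radians(np.arange(0,360,5)); R=np.array([prof(c,a) for a in A])
                                                  ~~~~^^^^^
  File "fit.py", line 7, in prof
    pts=np.array([proj(cam,[c[0]+r*np.cos(a),c[1]+r*np.sin(a),.064]) for r in rs]).astype(np.float32)
                  ~~~~^^^^^^^^^^^^^^^^^^^^^^^^^^^^^^^^^^^^^^^^^^^^^^
  File "h.py", line 9, in proj
    i=viewer.camera_info(cam); P=np.array(i["pose"]); f=200/np.tan(np.radians(i["vertical_fov"])/2)
ValueError: time passes only in moves, steps and waits
```

View pics/scene0c.png

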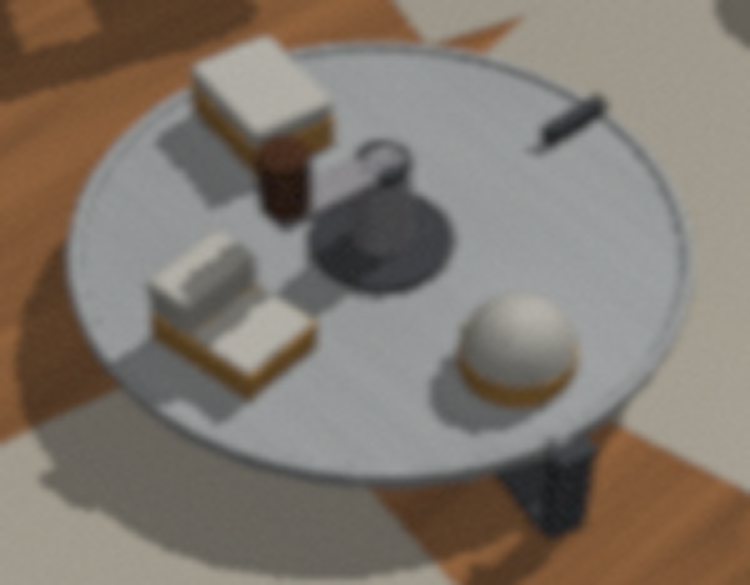

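```bash
python3 - <<'E'
from workcell import viewer,bot
import pickle
pickle.dump({c:{k:v for k,v in viewer.camera_info(c).items()} for c in("top","scene")},open("ci.pkl","wb")); print(bot.get_obs()["time_s"])
E
sed -i 's/^from workcell.*/from workcell import bot, viewer\nimport pickle; CI=pickle.load(open("\.\/ci.pkl","rb"))/; s/viewer.camera_info(cam)/CI[cam]/' h.py
python3 fit.py
python3 - <<'E'
from h import *
kn=at("scene",(240+285/5,150+152/4.5),.199); print("knob scene",kn)
E
```

```text
0.7
[0.55627897 0.00523688] 0.1909368042591298
[0.55617895 0.0050464 ] 0.1911389093025251
[0.55623615 0.00510061] 0.191136188817778
[0.55619338 0.00510439] 0.1910959978657954
knob top [ 0.54922711 -0.06486433  0.199     ] 0.07031465949045922
pointer [ 0.74697529 -0.04201049  0.076     ] 0.19651348684543327 -0.24211242319515933
[0.56069128 0.18807713 0.076     ] [0.56085121 0.12935629 0.076     ] [np.float64(0.18302801524178117), np.float64(0.12433916659120463)] [np.float64(1.546218957876097), np.float64(1.5333269357674233)]
knob scene [ 0.55337448 -0.06392599  0.199     ]
```

```bash
python3 -m crank '[[[0,0,0],0.12],[[0,0,0],0.12],[[0,0,0],0.12],[[0,0,0],0.12],[[0,0,0],0.12],[[0,0,0],0.12],[[0,0,0],0.12],[[0,0,0],0.12]]' 8.5
python3 -m crank '[[[0,0,0],0.12],[[0,0,0],0.12],[[0,0,0],0.015],[[2,3,0],0],[[2,3,0],0],[[2,3,0],0],[[2,3,0],0],[[2,3,0],0]]'
```

```text
time_s: 1.37
tool_pos: [0.1915, 0.5155, 0.2313]
orientation: [0.992, 0.124, -0.0, 0.0]
contact_force: [-0.9, 0.3, -0.7]
width: 0.994
time_s: 2.03
tool_pos: [0.2921, 0.3641, 0.2314]
orientation: [1.0, 0.002, 0.0, -0.0]
contact_force: [0.8, 0.4, 0.4]
width: 0.993
```

```bash
python3 -m crank '[[[2,3.3,0],0],[[2,3.3,0],0],[[2,3.3,0],0],[[2,3.3,0],0],[[2,3.3,0],0],[[2,3.3,0],0],[[2,3.3,0],0],[[2,3.3,0],0]]'
python3 -m crank '[[[2,3.3,0],0],[[2,3.3,0],0],[[2,3.3,0],0],[[2,3.3,0],0],[[1.9,3.0,0],0],[[0,0,0],0]]'
python3 - <<'E'
from h import *
o=bot.get_obs(); print(o["tool_pos"],o["q"])
im=viewer.camera("scene"); cv2.imwrite("pics/s1.png",cv2.resize(im[110:270,220:420],None,fx=3.5,fy=3.5,interpolation=cv2.INTER_CUBIC))
im=viewer.camera("top"); cv2.imwrite("pics/t1.png",cv2.resize(im[110:310,190:440],None,fx=3,fy=3,interpolation=cv2.INTER_CUBIC))
print(proj("scene",[.551,-.0645,.199]))
E
```

```text
time_s: 2.7
tool_pos: [0.4523, 0.0997, 0.2315]
orientation: [1.0, 0.002, 0.0, -0.0]
contact_force: [0.8, 1.3, 0.4]
width: 0.996
time_s: 3.2
tool_pos: [0.5529, -0.0651, 0.2311]
orientation: [1.0, 0.0, 0.001, 0.001]
contact_force: [0.5, 0.0, -1.1]
width: 0.994
[ 0.55288969 -0.06509761  0.23107669] [-2.00383567e-01  3.62363907e-01  1.63549056e+00 -1.01674479e-03
  1.14215132e+00 -2.00103086e-01]
[296.27553987 183.41030442]
```

View pics/s1.png

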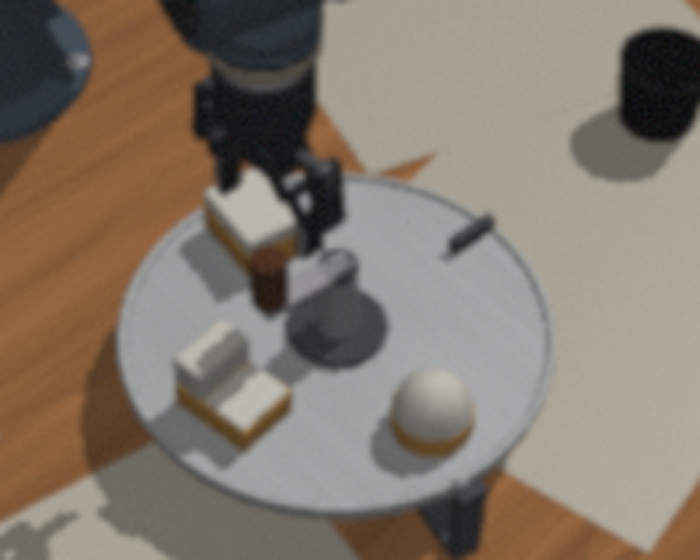

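View pics/t1.png

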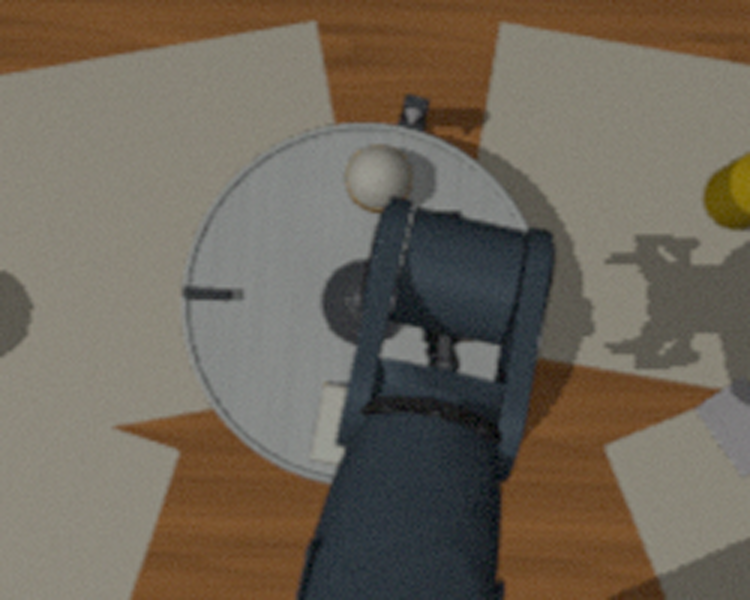

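```bash
python3 - <<'E'
from h import *
for p in [(.553+.045,-.065,.244),(.553-.045,-.065,.244),(.553,-.065,.199),(.553,-.065,.244)]:
    q=proj("scene",p); print(p,(q-[220,110])*3.5)
E
```

```text
(0.5980000000000001, -0.065, 0.244) [306.33572736 251.52331355]
(0.508, -0.065, 0.244) [228.78812907 188.45567141]
(0.553, -0.065, 0.199) [268.16519164 258.64386947]
(0.553, -0.065, 0.244) [266.91301163 219.46174384]
```

```bash
python3 -m crank '[[[0,0,1.8],0],[[0,0,1.8],0],[[0,0,1.8],0],[[0,0,1.6],0],[[0,0,0],0]]'
python3 -m crank '[[[0,0,0],0],[[0,0,0],0],[[0,0,0],0],[[0,0,0],0],[[0,0,0],0],[[0,0,0],0]]' 2.6
python3 - <<'E'
from h import *
o=bot.get_obs(); print(o["tool_pos"],o["width"]*8.5,o["contact_force"],o["moment"])
E
```

```text
time_s: 3.72
tool_pos: [0.5486, -0.059, 0.1587]
orientation: [1.0, 0.002, -0.002, -0.001]
contact_force: [-0.7, -1.3, -1.8]
width: 0.995
time_s: 4.22
tool_pos: [0.5511, -0.0605, 0.1623]
orientation: [1.0, 0.0, 0.001, 0.0]
contact_force: [-0.1, 1.1, 6.1]
width: 0.358
[ 0.55112987 -0.0604503   0.16228903] 3.044018039348994 [-0.07782683  1.11438145  6.12796914] [ 0.14093546 -0.01628514 -0.00385385]
```

```bash
cat > plan.py <<'E'
# usage: plan.py inc*count ... ; state: phase, commanded TCP rel. to circle centre (cm)
import sys,json,os,numpy as np
R=7.0; f="st.json"
s=json.load(open(f)) if os.path.exists(f) else {"ph":-1.65,"p":[R*np.cos(-1.65),R*np.sin(-1.65)],"rows":0}
inc=[]
for a in sys.argv[1:]:
    v,_,n=a.partition("*"); inc+=[float(v)]*int(n or 1)
rows=[]
for d in inc:
    s["ph"]+=d; t=R*np.array([np.cos(s["ph"]),np.sin(s["ph"])])
    st=np.round((t-s["p"])/.05)*.05; s["p"]=[s["p"][0]+st[0],s["p"][1]+st[1]]
    rows.append("[[%.4g,%.4g,0],0]"%(st[0]+0,-st[1]+0))
s["rows"]+=len(inc); json.dump(s,open(f,"w"))
for i in range(0,len(rows),8): print("["+",".join(rows[i:i+8])+"]")
print("phase",s["ph"])
E
python3 plan.py 0.02 0.04 0.06 0.08 0.1 0.12 0.14 0.16 0.18*8
```

```text
[[[0.15,0,0],0],[[0.25,0,0],0],[[0.45,0,0],0],[[0.55,-0.05,0],0],[[0.7,-0.1,0],0],[[0.8,-0.25,0],0],[[0.9,-0.35,0],0],[[0.95,-0.6,0],0]]
[[[0.95,-0.85,0],0],[[0.75,-1,0],0],[[0.6,-1.1,0],0],[[0.35,-1.2,0],0],[[0.15,-1.25,0],0],[[-0.05,-1.25,0],0],[[-0.3,-1.25,0],0],[[-0.55,-1.15,0],0]]
phase 0.5100000000000006
```

```bash
python3 -m crank '[[[0.15,0,0],0],[[0.25,0,0],0],[[0.45,0,0],0],[[0.55,-0.05,0],0],[[0.7,-0.1,0],0],[[0.8,-0.25,0],0],[[0.9,-0.35,0],0],[[0.95,-0.6,0],0]]'; python3 -c "
from workcell import bot
o=bot.get_obs();print(o['tool_pos'],o['contact_force'],o['moment'],o['width'])"
```

```text
time_s: 4.88
tool_pos: [0.5985, -0.0472, 0.1623]
orientation: [1.0, -0.0, 0.0, 0.0]
contact_force: [-4.5, 1.4, 7.3]
width: 0.358
[ 0.59849445 -0.0472136   0.1622889 ] [-4.47803835  1.3833674   7.32458557] [ 0.20452998  0.76919855 -0.00976656] 0.3581262499768126
```

```bash
python3 -m crank '[[[0.95,-0.85,0],0],[[0.75,-1,0],0],[[0.6,-1.1,0],0],[[0.35,-1.2,0],0],[[0.15,-1.25,0],0],[[-0.05,-1.25,0],0],[[-0.3,-1.25,0],0],[[-0.55,-1.15,0],0]]'; cat > m.py <<'E'
import sys; from h import *
n=sys.argv[1]; cam=sys.argv[2]
o=bot.get_obs(); print(o['time_s'],o['tool_pos'].round(4),o['contact_force'].round(2),round(o['width'],3))
im=viewer.camera(cam); cv2.imwrite(f"pics/{n}_raw.png",im)
c=(.5562,.0051)
if cam=="top": v=im[110:310,190:440]
else: v=im[150:280,240:390]
v=cv2.resize(v,(750,600) if cam=="top" else (700,480),interpolation=cv2.INTER_CUBIC)
# unwrapped deck at z=.06, r .06-.19, angle 0..360 across
A=np.radians(np.arange(0,360,.5)); rs=np.linspace(.19,.05,100)
pts=np.array([[proj(cam,[c[0]+r*np.cos(a),c[1]+r*np.sin(a),.076]) for a in A] for r in rs]).astype(np.float32)
u=cv2.remap(im,pts[:,:,0],pts[:,:,1],cv2.INTER_LINEAR)
for d in range(0,360,30): cv2.line(u,(2*d,0),(2*d,4),(0,0,255),1)
v=v[:480] if v.shape[0]<500 else v[::1]
v=cv2.resize(v,(720,490)); cv2.imwrite(f"pics/{n}.png",np.vstack([v,u]))
E
python3 m.py a1 scene
```

```text
time_s: 5.55
tool_pos: [0.6181, 0.0438, 0.1623]
orientation: [1.0, 0.0, 0.001, 0.0]
contact_force: [0.6, -1.8, 3.9]
width: 0.36
5.55 [0.6181 0.0438 0.1623] [ 0.58 -1.79  3.87] 0.36
```

View pics/a1.png

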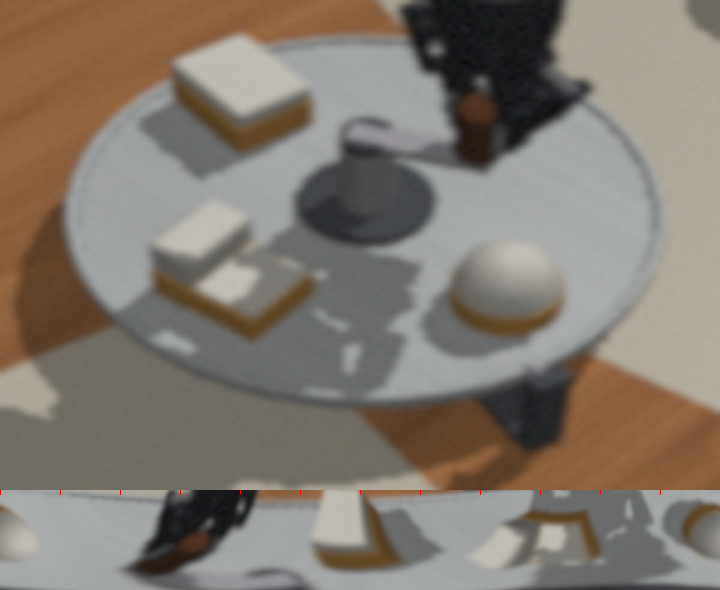

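```bash
python3 plan.py 0.2 0.22 0.24 0.26 0.275*12
```

```text
[[[-0.8,-1.15,0],0],[[-1.1,-1.05,0],0],[[-1.45,-0.8,0],0],[[-1.75,-0.5,0],0],[[-1.95,0,0],0],[[-1.85,0.5,0],0],[[-1.6,1,0],0],[[-1.35,1.4,0],0]]
[[[-0.85,1.7,0],0],[[-0.4,1.9,0],0],[[0.15,1.9,0],0],[[0.65,1.8,0],0],[[1.15,1.55,0],0],[[1.5,1.2,0],0],[[1.75,0.75,0],0],[[1.95,0.2,0],0]]
phase 4.73
```

```bash
python3 -m crank '[[[-0.8,-1.15,0],0],[[-1.1,-1.05,0],0],[[-1.45,-0.8,0],0],[[-1.75,-0.5,0],0],[[-1.95,0,0],0],[[-1.85,0.5,0],0],[[-1.6,1,0],0],[[-1.35,1.4,0],0]]';python3 -m crank '[[[-0.85,1.7,0],0],[[-0.4,1.9,0],0],[[0.15,1.9,0],0],[[0.65,1.8,0],0],[[1.15,1.55,0],0],[[1.5,1.2,0],0],[[1.75,0.75,0],0],[[1.95,0.2,0],0]]'; python3 m.py a2 scene
```

```text
time_s: 6.27
tool_pos: [0.4992, 0.0495, 0.1624]
orientation: [1.0, 0.001, 0.002, 0.0]
contact_force: [16.6, -7.9, -2.4]
width: 0.36
time_s: 6.93
tool_pos: [0.5583, -0.0609, 0.1622]
orientation: [1.0, -0.001, 0.0, -0.0]
contact_force: [-3.1, 10.3, 7.0]
width: 0.365
6.9333 [ 0.5583 -0.0609  0.1622] [-3.09 10.27  7.  ] 0.365
```

View pics/a2.png

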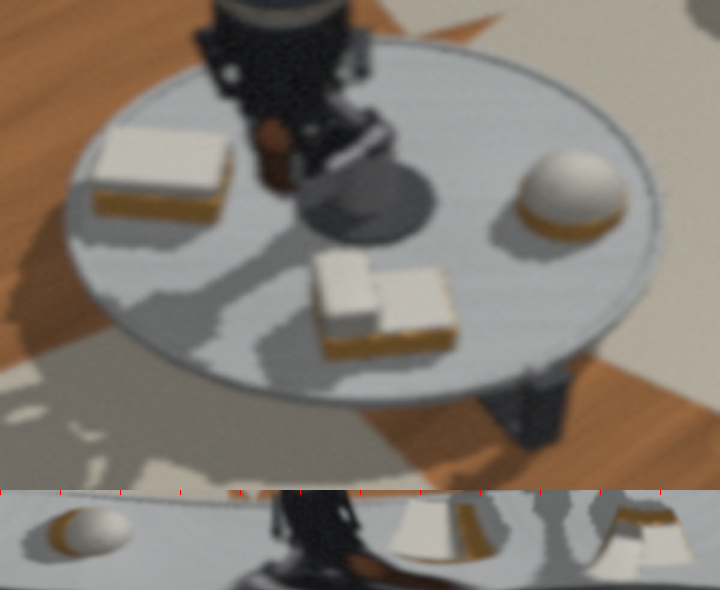

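```bash
sed -i 's/R=7.0;/R=6.97;/; s/t=R\*np.array(\[np.cos(s\["ph"\]),np.sin(s\["ph"\])\])/t=R*np.array([np.cos(s["ph"]),np.sin(s["ph"])])+[.03,0]/' plan.py; cat > ang.py <<'E'
from h import *
c=np.array([.5562,.0051])
def ang(cam,px,z):
    q=at(cam,px,z)[:2]-c; return round(float(np.arctan2(q[1],q[0])),3),round(float(np.hypot(*q)),4)
def cs(x,y): return (240+x/720*150,150+y/490*130)   # m.py scene crop
def ct(x,y): return (190+x/720*250,110+y/490*200)
E
python3 - <<'E'
from ang import *
print(ang("scene",(240+520/5,150+345/4.5),.09),ang("scene",cs(507,288),.09),ang("scene",cs(573,195),.09))
# block top corners centre
print("block",ang("scene",(240+263/5,150+88/4.5),.108),ang("scene",cs(243,77),.108),ang("scene",cs(163,158),.108))
E
```

```text
(-0.115, 0.1371) (-0.084, 0.1391) (0.69, 0.1321)
block (3.033, 0.12) (3.091, 0.1208) (-2.349, 0.1243)
```

```bash
cat > sim.py <<'E'
import numpy as np
def sim(prof,T,J,B=.02,k=.095,lag=.03):
    # prof: list of (room crank rate, duration); returns t, deck angle, deck speed
    dt=1/1200; th=w=0; out=[]; wc=0
    for r,d in prof:
        for _ in range(int(round(d/dt))):
            wc+=(r-wc)*dt/lag
            tq=k*(wc-w)-B*w
            if w<=0 and abs(tq)<=T: w=0
            else:
                w2=w+dt*(tq-T*np.sign(w if w else tq))/J
                w=0 if w*w2<0 else w2
            th+=w*dt; out.append((th,w))
    return np.array(out)
def rows(s):
    p=[]
    for a in s.split():
        if a=="c": p.append((0,.05)); continue
        v,_,n=a.partition("*"); p+=[(float(v)*12,1/12)]*int(n or 1)
    return p
H="0.02 0.04 0.06 0.08 0.1 0.12 0.14 0.16 0.18*8"
H2=H+" c 0.2 0.22 0.24 0.26 0.275*12"
E
python3 - <<'E'
from sim import *
for J in(.065,.09,.115):
  for T in(.12,.14,.16,.17,.18,.19,.2): 
    a=sim(rows(H),T,J)[-1]; b=sim(rows(H2),T,J)[-1]; print(J,T,a.round(3),b.round(3))
E
```

```text
0.065 0.12 [0.251 0.542] [1.712 1.524]
0.065 0.14 [0.176 0.406] [1.416 1.353]
0.065 0.16 [0.112 0.274] [1.133 1.183]
0.065 0.17 [0.083 0.211] [0.996 1.098]
0.065 0.18 [0.056 0.148] [0.862 1.013]
0.065 0.19 [0.033 0.088] [0.746 0.931]
0.065 0.2 [0.01  0.029] [0.654 0.853]
0.09 0.12 [0.201 0.455] [1.483 1.393]
0.09 0.14 [0.141 0.339] [1.219 1.229]
0.09 0.16 [0.089 0.227] [0.967 1.066]
0.09 0.17 [0.066 0.174] [0.846 0.984]
0.09 0.18 [0.044 0.122] [0.727 0.903]
0.09 0.19 [0.026 0.073] [0.62  0.825]
0.09 0.2 [0.008 0.024] [0.543 0.755]
0.115 0.12 [0.167 0.39 ] [1.303 1.27 ]
0.115 0.14 [0.117 0.289] [1.067 1.114]
0.115 0.16 [0.073 0.193] [0.841 0.96 ]
0.115 0.17 [0.054 0.148] [0.733 0.883]
0.115 0.18 [0.037 0.103] [0.627 0.807]
0.115 0.19 [0.021 0.061] [0.528 0.732]
0.115 0.2 [0.007 0.02 ] [0.463 0.67 ]
```

```bash
python3 plan.py 0.35*2 0.276*22
```

```text
[[[2.4,-0.45,0],0],[[2.05,-1.3,0],0],[[1.25,-1.4,0],0],[[0.85,-1.75,0],0],[[0.3,-1.9,0],0],[[-0.2,-1.9,0],0],[[-0.75,-1.8,0],0],[[-1.15,-1.5,0],0]]
[[[-1.55,-1.1,0],0],[[-1.8,-0.7,0],0],[[-1.95,-0.15,0],0],[[-1.85,0.4,0],0],[[-1.7,0.85,0],0],[[-1.4,1.3,0],0],[[-1,1.65,0],0],[[-0.55,1.85,0],0]]
[[[0.05,1.95,0],0],[[0.5,1.8,0],0],[[1.05,1.65,0],0],[[1.4,1.3,0],0],[[1.75,0.85,0],0],[[1.85,0.35,0],0],[[1.95,-0.2,0],0],[[1.75,-0.7,0],0]]
phase 11.501999999999995
```

```bash
python3 -m crank '[[[2.4,-0.45,0],0],[[2.05,-1.3,0],0],[[1.25,-1.4,0],0],[[0.85,-1.75,0],0],[[0.3,-1.9,0],0],[[-0.2,-1.9,0],0],[[-0.75,-1.8,0],0],[[-1.15,-1.5,0],0]]'
python3 -m crank '[[[-1.55,-1.1,0],0],[[-1.8,-0.7,0],0],[[-1.95,-0.15,0],0],[[-1.85,0.4,0],0],[[-1.7,0.85,0],0],[[-1.4,1.3,0],0],[[-1,1.65,0],0],[[-0.55,1.85,0],0]]'
python3 -m crank '[[[0.05,1.95,0],0],[[0.5,1.8,0],0],[[1.05,1.65,0],0],[[1.4,1.3,0],0],[[1.75,0.85,0],0],[[1.85,0.35,0],0],[[1.95,-0.2,0],0],[[1.75,-0.7,0],0]]'
python3 m.py a3 scene
```

```text
time_s: 7.65
tool_pos: [0.6057, 0.0601, 0.1623]
orientation: [1.0, 0.0, 0.001, 0.001]
contact_force: [-6.4, -9.2, 8.0]
width: 0.361
time_s: 8.32
tool_pos: [0.4874, 0.0184, 0.1624]
orientation: [1.0, 0.0, 0.002, -0.0]
contact_force: [13.9, 1.5, -0.4]
width: 0.36
time_s: 8.98
tool_pos: [0.5911, -0.0521, 0.1623]
orientation: [1.0, -0.001, 0.0, 0.0]
contact_force: [-5.0, 5.0, 8.0]
width: 0.36
8.9833 [ 0.5911 -0.0521  0.1623] [-4.96  4.98  8.01] 0.36
```

View pics/a3.png

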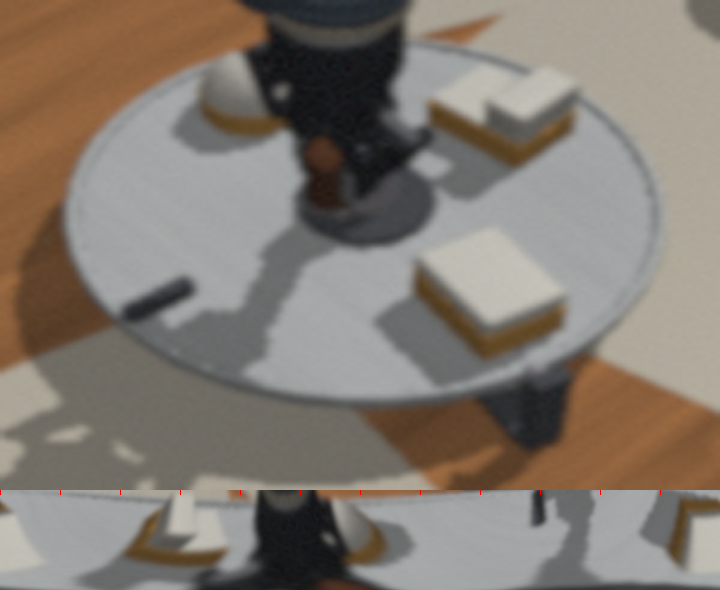

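```bash
echo 'H3=H2+" c 0.35*2 0.276*22"' >> sim.py; python3 - <<'E'
from ang import *
from sim import *
for p in((127,310),(190,285),(157,298)): print("bar",ang("scene",cs(*p),.074))
print("bar0",[ang("scene",(240+x/5,150+y/4.5),.076) for x,y in((603,102),(572,122),(545,143))])
print("block top", ang("scene",cs(490,277),.108))
for J in(.065,.08,.09,.1,.115):
  for T in(.15,.16,.17,.18,.19): print(J,T,sim(rows(H2),T,J)[-1].round(3),sim(rows(H3),T,J)[-1].round(3))
E
```

```text
bar (-1.614, 0.1847)
bar (-1.576, 0.1416)
bar (-1.599, 0.1643)
bar0 [(1.496, 0.1846), (1.482, 0.1561), (1.445, 0.1295)]
block top (-0.164, 0.1352)
0.065 0.15 [1.273 1.268] [4.103 1.428]
0.065 0.16 [1.133 1.183] [3.785 1.341]
0.065 0.17 [0.996 1.098] [3.471 1.254]
0.065 0.18 [0.862 1.013] [3.16  1.167]
0.065 0.19 [0.746 0.931] [2.869 1.08 ]
0.08 0.15 [1.158 1.195] [3.922 1.42 ]
0.08 0.16 [1.028 1.112] [3.616 1.333]
0.08 0.17 [0.901 1.029] [3.313 1.246]
0.08 0.18 [0.776 0.946] [3.013 1.16 ]
0.08 0.19 [0.665 0.866] [2.729 1.073]
0.09 0.15 [1.092 1.147] [3.805 1.411]
0.09 0.16 [0.967 1.066] [3.506 1.325]
0.09 0.17 [0.846 0.984] [3.211 1.238]
0.09 0.18 [0.727 0.903] [2.918 1.152]
0.09 0.19 [0.62  0.825] [2.639 1.065]
0.1 0.15 [1.032 1.101] [3.692 1.401]
0.1 0.16 [0.913 1.022] [3.4   1.314]
0.1 0.17 [0.797 0.942] [3.112 1.228]
0.1 0.18 [0.684 0.863] [2.827 1.142]
0.1 0.19 [0.58  0.786] [2.552 1.056]
0.115 0.15 [0.952 1.037] [3.529 1.381]
0.115 0.16 [0.841 0.96 ] [3.248 1.295]
0.115 0.17 [0.733 0.883] [2.971 1.209]
0.115 0.18 [0.627 0.807] [2.696 1.124]
0.115 0.19 [0.528 0.732] [2.429 1.039]
```

```bash
echo 'H4=H3+" c 0.37*2 0.279*38"' >> sim.py; python3 plan.py 0.37*2 0.279*38
```

```text
[[[2,-1.6,0],0],[[1.25,-2.25,0],0],[[0.35,-1.9,0],0],[[-0.2,-1.95,0],0],[[-0.7,-1.8,0],0],[[-1.15,-1.55,0],0],[[-1.55,-1.15,0],0],[[-1.85,-0.7,0],0]]
[[[-1.9,-0.15,0],0],[[-1.9,0.4,0],0],[[-1.75,0.9,0],0],[[-1.4,1.3,0],0],[[-1,1.7,0],0],[[-0.5,1.85,0],0],[[0.05,1.95,0],0],[[0.6,1.85,0],0]]
[[[1.05,1.6,0],0],[[1.45,1.3,0],0],[[1.75,0.8,0],0],[[1.95,0.3,0],0],[[1.9,-0.25,0],0],[[1.8,-0.75,0],0],[[1.5,-1.25,0],0],[[1.1,-1.55,0],0]]
[[[0.65,-1.85,0],0],[[0.1,-1.95,0],0],[[-0.45,-1.9,0],0],[[-0.95,-1.7,0],0],[[-1.35,-1.35,0],0],[[-1.7,-0.95,0],0],[[-1.9,-0.4,0],0],[[-1.95,0.1,0],0]]
[[[-1.85,0.6,0],0],[[-1.55,1.1,0],0],[[-1.25,1.55,0],0],[[-0.75,1.75,0],0],[[-0.25,1.95,0],0],[[0.3,1.9,0],0],[[0.85,1.75,0],0],[[1.25,1.45,0],0]]
phase 22.84399999999999
```

```bash
python3 -m crank '[[[2,-1.6,0],0],[[1.25,-2.25,0],0],[[0.35,-1.9,0],0],[[-0.2,-1.95,0],0],[[-0.7,-1.8,0],0],[[-1.15,-1.55,0],0],[[-1.55,-1.15,0],0],[[-1.85,-0.7,0],0]]'
python3 -m crank '[[[-1.9,-0.15,0],0],[[-1.9,0.4,0],0],[[-1.75,0.9,0],0],[[-1.4,1.3,0],0],[[-1,1.7,0],0],[[-0.5,1.85,0],0],[[0.05,1.95,0],0],[[0.6,1.85,0],0]]'
python3 -m crank '[[[1.05,1.6,0],0],[[1.45,1.3,0],0],[[1.75,0.8,0],0],[[1.95,0.3,0],0],[[1.9,-0.25,0],0],[[1.8,-0.75,0],0],[[1.5,-1.25,0],0],[[1.1,-1.55,0],0]]'
python3 -m crank '[[[0.65,-1.85,0],0],[[0.1,-1.95,0],0],[[-0.45,-1.9,0],0],[[-0.95,-1.7,0],0],[[-1.35,-1.35,0],0],[[-1.7,-0.95,0],0],[[-1.9,-0.4,0],0],[[-1.95,0.1,0],0]]'
python3 -m crank '[[[-1.85,0.6,0],0],[[-1.55,1.1,0],0],[[-1.25,1.55,0],0],[[-0.75,1.75,0],0],[[-0.25,1.95,0],0],[[0.3,1.9,0],0],[[0.85,1.75,0],0],[[1.25,1.45,0],0]]'
python3 m.py a4 scene
```

```text
time_s: 9.7
tool_pos: [0.572, 0.0781, 0.1623]
orientation: [1.0, 0.0, 0.001, 0.0]
contact_force: [1.1, -11.7, 5.3]
width: 0.357
time_s: 10.37
tool_pos: [0.4937, -0.021, 0.1623]
orientation: [1.0, 0.0, 0.001, -0.0]
contact_force: [8.3, 7.5, 3.1]
width: 0.359
time_s: 11.03
tool_pos: [0.6196, -0.0226, 0.1622]
orientation: [1.0, -0.0, 0.0, 0.0]
contact_force: [-10.0, 2.3, 10.4]
width: 0.36
time_s: 11.7
tool_pos: [0.5434, 0.0783, 0.1623]
orientation: [1.0, 0.001, 0.002, 0.0]
contact_force: [4.8, -9.5, 4.3]
width: 0.361
time_s: 12.37
tool_pos: [0.5109, -0.0437, 0.1623]
orientation: [1.0, -0.0, 0.001, -0.0]
contact_force: [6.8, 12.1, 5.2]
width: 0.359
12.3667 [ 0.5109 -0.0437  0.1623] [ 6.84 12.09  5.24] 0.359
```

View pics/a4.png

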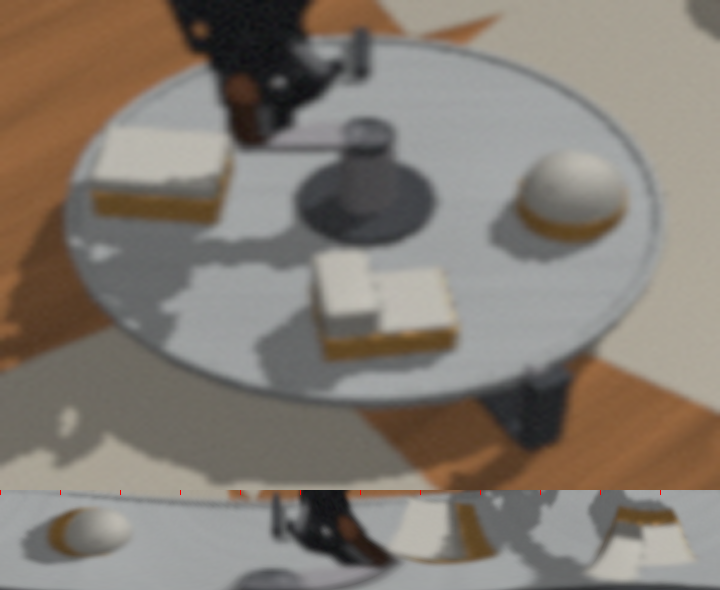

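```bash
cat > fit2.py <<'E'
from h import *
from scipy.optimize import least_squares
def fit(cam,file,c0):
    g=cv2.cvtColor(cv2.imread(file),cv2.COLOR_BGR2HSV)[:,:,1].astype(np.float32)
    c=np.array(c0)
    for it in range(5):
        A=np.radians(np.arange(0,360,4)); R=[]
        for a in A:
            rs=np.arange(.175,.205,.0005)
            pts=np.array([proj(cam,[c[0]+r*np.cos(a),c[1]+r*np.sin(a),.064]) for r in rs]).astype(np.float32)
            v=cv2.remap(g,pts[:,0].reshape(1,-1),pts[:,1].reshape(1,-1),cv2.INTER_LINEAR)[0]
            d=np.gradient(cv2.GaussianBlur(v.reshape(1,-1),(9,1),0)[0]); R.append(rs[np.argmax(d)])
        R=np.array(R); s=least_squares(lambda p:R-p[2]-p[0]*np.cos(A)-p[1]*np.sin(A),[0,0,.19],loss='soft_l1',f_scale=.001); c=c+s.x[:2]
    return c,s.x[2]
if __name__=="__main__":
    print(fit("top","pics/top0.png",(.556,.005)))
    for f in("scene0","a1_raw","a3_raw","a4_raw"): print(f,fit("scene",f"pics/{f}.png",(.556,.005)))
E
python3 fit2.py
```

```text
(array([0.55635433, 0.00493114]), np.float64(0.1910320923890761))
scene0 (array([0.55958707, 0.00213245]), np.float64(0.19244848190493363))
a1_raw (array([0.55958811, 0.00209949]), np.float64(0.19240286901311865))
a3_raw (array([0.56020647, 0.00212224]), np.float64(0.19232308136177592))
a4_raw (array([0.56034554, 0.0020355 ]), np.float64(0.1921094115434958))
```

```bash
python3 - <<'E'
import ang; from ang import *
for c in((.5563,.005),(.5582,.0035),(.560,.002)):
    ang.c=np.array(c); s=lambda x,y:(240+x/5,150+y/4.5)
    print(c)
    print(" bar0",[ang.ang("scene",s(*p),.076) for p in((603,102),(572,122),(545,143))], "top",ang.ang("top",(190+215/3,110+294/3),.076))
    print(" bar3",[ang.ang("scene",cs(*p),.076) for p in((127,310),(157,298),(190,285))])
    print(" block0,1,2/4,3",[ang.ang("scene",p,.108) for p in(s(263,88),cs(243,77),cs(163,158),cs(490,277))])
    print(" dome0,1,2/4",[ang.ang("scene",p,.085) for p in(s(520,345),cs(507,288),cs(573,195))])
    print(" step base 0,1,2/4",[ang.ang("scene",p,.06) for p in(s(232,340),cs(233,298),cs(388,335))])
E
```

```text
(0.5563, 0.005)Traceback (most recent call last):
  File "<stdin>", line 5, in <module>
AttributeError: 'function' object has no attribute 'ang'
```

```bash
python3 - <<'E'
import importlib; A=importlib.import_module("ang"); cs=A.cs; import numpy as np
for c in((.5563,.005),(.5582,.0035),(.560,.002)):
    A.c=np.array(c); s=lambda x,y:(240+x/5,150+y/4.5)
    print(c)
    print(" bar0",[A.ang("scene",s(*p),.076) for p in((603,102),(572,122),(545,143))], "top",A.ang("top",(190+215/3,110+294/3),.076))
    print(" bar3",[A.ang("scene",cs(*p),.076) for p in((127,310),(157,298),(190,285))])
    print(" block0,1,2/4,3",[A.ang("scene",p,.108) for p in(s(263,88),cs(243,77),cs(163,158),cs(490,277))])
    print(" dome0,1,2/4",[A.ang("scene",p,.085) for p in(s(520,345),cs(507,288),cs(573,195))])
    print(" stepbase 0,1,2/4",[A.ang("scene",p,.06) for p in(s(232,340),cs(233,298),cs(388,335))])
E
```

```text
(0.5563, 0.005)
 bar0 [(1.497, 0.1847), (1.483, 0.1561), (1.446, 0.1296)] top (1.545, 0.1533)
 bar3 [(-1.607, 0.1854), (-1.592, 0.165), (-1.568, 0.1424)]
 block0,1,2/4,3 [(3.032, 0.1201), (3.091, 0.1209), (-2.35, 0.1243), (-0.164, 0.1351)]
 dome0,1,2/4 [(-0.095, 0.1342), (-0.064, 0.1364), (0.723, 0.1322)]
 stepbase 0,1,2/4 [(-1.537, 0.1205), (-1.427, 0.1255), (-0.633, 0.133)]
(0.5582, 0.0035)
 bar0 [(1.508, 0.1861), (1.496, 0.1575), (1.462, 0.1309)] top (1.557, 0.1547)
 bar3 [(-1.618, 0.184), (-1.603, 0.1635), (-1.581, 0.1409)]
 block0,1,2/4,3 [(3.021, 0.1222), (3.079, 0.1228), (-2.37, 0.1246), (-0.155, 0.133)]
 dome0,1,2/4 [(-0.086, 0.1322), (-0.054, 0.1344), (0.741, 0.1318)]
 stepbase 0,1,2/4 [(-1.552, 0.119), (-1.44, 0.1237), (-0.633, 0.1306)]
(0.56, 0.002)
 bar0 [(1.518, 0.1875), (1.508, 0.1589), (1.477, 0.1322)] top (1.569, 0.1562)
 bar3 [(-1.628, 0.1826), (-1.615, 0.1621), (-1.594, 0.1395)]
 block0,1,2/4,3 [(3.011, 0.1242), (3.068, 0.1247), (-2.388, 0.1248), (-0.146, 0.131)]
 dome0,1,2/4 [(-0.075, 0.1303), (-0.043, 0.1326), (0.758, 0.1315)]
 stepbase 0,1,2/4 [(-1.568, 0.1175), (-1.453, 0.122), (-0.631, 0.1282)]
```

```bash
echo 'H5=H4+" c 0.4*2 0.3 0.286*36 0.36"' >> sim.py; python3 plan.py 0.4*2 0.3 0.286*36 0.36
```

```text
[[[2.4,1.4,0],0],[[2.75,0.3,0],0],[[2.05,-0.45,0],0],[[1.7,-1,0],0],[[1.35,-1.45,0],0],[[0.95,-1.75,0],0],[[0.35,-1.95,0],0],[[-0.2,-2,0],0]]
[[[-0.75,-1.85,0],0],[[-1.25,-1.55,0],0],[[-1.6,-1.15,0],0],[[-1.9,-0.65,0],0],[[-1.95,-0.05,0],0],[[-1.95,0.45,0],0],[[-1.7,1,0],0],[[-1.35,1.45,0],0]]
[[[-0.9,1.8,0],0],[[-0.4,1.95,0],0],[[0.2,1.95,0],0],[[0.8,1.85,0],0],[[1.2,1.55,0],0],[[1.65,1.15,0],0],[[1.9,0.65,0],0],[[1.95,0.05,0],0]]
[[[1.95,-0.5,0],0],[[1.7,-1,0],0],[[1.35,-1.45,0],0],[[0.9,-1.75,0],0],[[0.35,-2,0],0],[[-0.2,-1.95,0],0],[[-0.75,-1.85,0],0],[[-1.25,-1.55,0],0]]
[[[-1.65,-1.1,0],0],[[-1.9,-0.65,0],0],[[-2,-0.05,0],0],[[-1.9,0.5,0],0],[[-1.7,1,0],0],[[-1.35,1.45,0],0],[[-0.9,1.8,0],0],[[-0.35,2.45,0],0]]
phase 34.60000000000004
```

```bash
python3 -m crank '[[[2.4,1.4,0],0],[[2.75,0.3,0],0],[[2.05,-0.45,0],0],[[1.7,-1,0],0],[[1.35,-1.45,0],0],[[0.95,-1.75,0],0],[[0.35,-1.95,0],0],[[-0.2,-2,0],0]]'
python3 -m crank '[[[-0.75,-1.85,0],0],[[-1.25,-1.55,0],0],[[-1.6,-1.15,0],0],[[-1.9,-0.65,0],0],[[-1.95,-0.05,0],0],[[-1.95,0.45,0],0],[[-1.7,1,0],0],[[-1.35,1.45,0],0]]'
python3 -m crank '[[[-0.9,1.8,0],0],[[-0.4,1.95,0],0],[[0.2,1.95,0],0],[[0.8,1.85,0],0],[[1.2,1.55,0],0],[[1.65,1.15,0],0],[[1.9,0.65,0],0],[[1.95,0.05,0],0]]'
python3 -m crank '[[[1.95,-0.5,0],0],[[1.7,-1,0],0],[[1.35,-1.45,0],0],[[0.9,-1.75,0],0],[[0.35,-2,0],0],[[-0.2,-1.95,0],0],[[-0.75,-1.85,0],0],[[-1.25,-1.55,0],0]]'
python3 -m crank '[[[-1.65,-1.1,0],0],[[-1.9,-0.65,0],0],[[-2,-0.05,0],0],[[-1.9,0.5,0],0],[[-1.7,1,0],0],[[-1.35,1.45,0],0],[[-0.9,1.8,0],0],[[-0.35,2.45,0],0]]'
python3 m.py a5 scene
```

```text
time_s: 13.08
tool_pos: [0.6252, 0.0263, 0.1623]
orientation: [1.0, -0.0, 0.001, 0.0]
contact_force: [-7.9, -5.0, 8.2]
width: 0.361
time_s: 13.75
tool_pos: [0.4996, 0.0498, 0.1623]
orientation: [1.0, 0.001, 0.002, -0.0]
contact_force: [11.7, -4.6, 1.9]
width: 0.362
time_s: 14.42
tool_pos: [0.5644, -0.0606, 0.1623]
orientation: [1.0, -0.001, 0.0, -0.0]
contact_force: [-4.0, 9.8, 7.0]
width: 0.358
time_s: 15.08
tool_pos: [0.6047, 0.061, 0.1623]
orientation: [1.0, 0.0, 0.001, 0.001]
contact_force: [-3.8, -9.3, 7.8]
width: 0.358
time_s: 15.75
tool_pos: [0.4867, 0.0069, 0.1624]
orientation: [1.0, 0.001, 0.002, -0.0]
contact_force: [18.6, 4.6, -1.9]
width: 0.358
15.75 [0.4867 0.0069 0.1624] [18.58  4.64 -1.93] 0.358
```

View pics/a5.png

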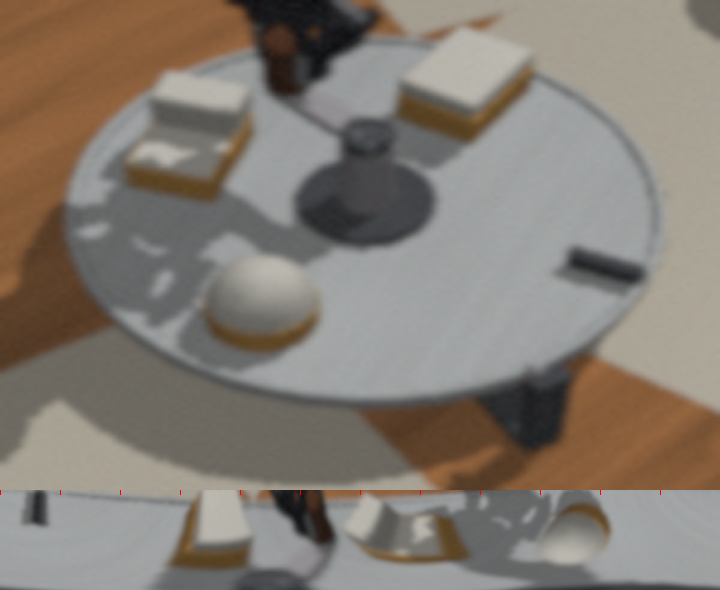

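```bash
python3 - <<'E'
import importlib; A=importlib.import_module("ang"); cs=A.cs; import numpy as np
from sim import *
A.c=np.array((.5582,.0035))
print("block",A.ang("scene",cs(467,70),.108),"dome",A.ang("scene",cs(262,302),.085),"bar",[A.ang("scene",cs(*p),.076) for p in((572,256),(607,262),(642,269))])
for J in(.065,.08,.09,.1,.115):
  for T in(.165,.17,.175,.18,.185): 
    r=[sim(rows(h),T,J)[-1] for h in(H2,H3,H4,H5)]; print(J,T,[tuple(x.round(2)) for x in r])
E
```

```text
block (1.819, 0.1244) dome (-1.222, 0.1318) bar [(0.352, 0.1438), (0.378, 0.1652), (0.394, 0.187)]
0.065 0.165 [(np.float64(1.06), np.float64(1.14)), (np.float64(3.63), np.float64(1.3)), (np.float64(8.12), np.float64(1.33)), (np.float64(12.88), np.float64(1.47))]
0.065 0.17 [(np.float64(1.0), np.float64(1.1)), (np.float64(3.47), np.float64(1.25)), (np.float64(7.82), np.float64(1.29)), (np.float64(12.43), np.float64(1.43))]
0.065 0.175 [(np.float64(0.93), np.float64(1.06)), (np.float64(3.32), np.float64(1.21)), (np.float64(7.52), np.float64(1.24)), (np.float64(11.98), np.float64(1.38))]
0.065 0.18 [(np.float64(0.86), np.float64(1.01)), (np.float64(3.16), np.float64(1.17)), (np.float64(7.21), np.float64(1.2)), (np.float64(11.53), np.float64(1.34))]
0.065 0.185 [(np.float64(0.8), np.float64(0.97)), (np.float64(3.01), np.float64(1.12)), (np.float64(6.91), np.float64(1.16)), (np.float64(11.08), np.float64(1.3))]
0.08 0.165 [(np.float64(0.96), np.float64(1.07)), (np.float64(3.46), np.float64(1.29)), (np.float64(7.95), np.float64(1.33)), (np.float64(12.7), np.float64(1.46))]
0.08 0.17 [(np.
[... 2397 characters left out ...]
), (np.float64(12.27), np.float64(1.44))]
0.115 0.17 [(np.float64(0.73), np.float64(0.88)), (np.float64(2.97), np.float64(1.21)), (np.float64(7.26), np.float64(1.29)), (np.float64(11.84), np.float64(1.4))]
0.115 0.175 [(np.float64(0.68), np.float64(0.85)), (np.float64(2.83), np.float64(1.17)), (np.float64(6.98), np.float64(1.24)), (np.float64(11.41), np.float64(1.35))]
0.115 0.18 [(np.float64(0.63), np.float64(0.81)), (np.float64(2.7), np.float64(1.12)), (np.float64(6.69), np.float64(1.2)), (np.float64(10.98), np.float64(1.31))]
0.115 0.185 [(np.float64(0.58), np.float64(0.77)), (np.float64(2.56), np.float64(1.08)), (np.float64(6.41), np.float64(1.16)), (np.float64(10.55), np.float64(1.27))]
```

```bash
echo 'H6=H5+" c 0.38*2 0.286*102"' >> sim.py; python3 plan.py 0.38*2 0.286*102; python3 - <<'E'
from sim import *
a=sim(rows(H6),.18,.073); n=len(sim(rows(H5),.18,.073)); print(a[n-1],a[n:n+500:20,1].round(2),a[-1],a[-1]-a[n])
E
```

```text
[[[0.65,2.6,0],0],[[1.5,2.15,0],0],[[1.6,1.15,0],0],[[1.85,0.65,0],0],[[2,0.1,0],0],[[1.95,-0.45,0],0],[[1.7,-1,0],0],[[1.4,-1.4,0],0]]
[[[0.9,-1.75,0],0],[[0.4,-1.95,0],0],[[-0.2,-2,0],0],[[-0.7,-1.85,0],0],[[-1.25,-1.55,0],0],[[-1.6,-1.15,0],0],[[-1.9,-0.65,0],0],[[-1.95,-0.1,0],0]]
[[[-1.95,0.45,0],0],[[-1.7,1,0],0],[[-1.4,1.45,0],0],[[-0.9,1.75,0],0],[[-0.4,1.95,0],0],[[0.2,1.95,0],0],[[0.75,1.85,0],0],[[1.25,1.6,0],0]]
[[[1.6,1.15,0],0],[[1.9,0.6,0],0],[[1.95,0.1,0],0],[[1.95,-0.45,0],0],[[1.7,-1,0],0],[[1.4,-1.45,0],0],[[0.9,-1.8,0],0],[[0.35,-1.95,0],0]]
[[[-0.2,-1.95,0],0],[[-0.75,-1.85,0],0],[[-1.25,-1.55,0],0],[[-1.6,-1.15,0],0],[[-1.9,-0.65,0],0],[[-2,-0.05,0],0],[[-1.9,0.45,0],0],[[-1.7,1.05,0],0]]
[[[-1.4,1.45,0],0],[[-0.85,1.75,0],0],[[-0.4,1.95,0],0],[[0.25,2,0],0],[[0.75,1.8,0],0],[[1.25,1.55,0],0],[[1.6,1.15,0],0],[[1.9,0.65,0],0]]
[[[2,0.05,0],0],[[1.9,-0.5,0],0],[[1.7,-1,0],0],[[1.35,-1.45,0],0],[[0.9,-1.8,0],0],[[0.35,-1.95,0],0],[[-0.2,-1.95,0],0],[[-0.8,-1.85,0],0]]
[[[-1.25,-1.55,0],0],[[-1.6,-1.1,0],0],[[-1.9,-0.65,0],0],[[-2,-0.05,0],0],[[-1.9,0.5,0],0],[[-1.
[... 296 characters left out ...]
[-1.3,-1.55,0],0],[[-1.65,-1.1,0],0]]
[[[-1.85,-0.6,0],0],[[-2,-0.05,0],0],[[-1.9,0.5,0],0],[[-1.7,1.05,0],0],[[-1.35,1.5,0],0],[[-0.85,1.75,0],0],[[-0.35,2,0],0],[[0.25,1.95,0],0]]
[[[0.8,1.85,0],0],[[1.25,1.5,0],0],[[1.65,1.1,0],0],[[1.9,0.6,0],0],[[2,0.05,0],0],[[1.9,-0.55,0],0],[[1.7,-1.05,0],0],[[1.35,-1.45,0],0]]
[[[0.85,-1.8,0],0],[[0.3,-1.95,0],0],[[-0.25,-2,0],0],[[-0.8,-1.8,0],0],[[-1.3,-1.55,0],0],[[-1.65,-1.1,0],0],[[-1.9,-0.55,0],0],[[-1.95,-0.05,0],0]]
phase 64.53200000000018
[11.44104848  1.33177996] [1.33 1.32 1.29 1.24 1.2  1.19 1.2  1.22 1.23 1.26 1.28 1.3  1.32 1.35
 1.36 1.37 1.37 1.37 1.37 1.37 1.37 1.37 1.36 1.36 1.36] [22.583342    1.26991323] [11.14118312 -0.06256243]
```

```bash
sed -i 's/ c 0.38\*2 0.286\*102/ c 0.34 0.31 0.286*102/' sim.py
python3 - <<'E'
import json,numpy as np
s=json.load(open("st.json")); 
# rewind: replay of H5 end: phase 34.6 ; recompute p from rows typed
P=[[2.4,1.4],[2.75,.3]]
s["ph"]=34.6; s["rows"]-=104
# residual: rounding within 0.025 cm; recover from printed rows sum
import re,subprocess
txt=open("/dev/null").read()
json.dump(s,open("st_tmp.json","w"))
E
rm st.json; python3 - <<'E'
# replay whole plan history to regain exact state
import subprocess,re
src=open("plan.py").read()
old=src.replace("R=6.97","R=7.0").replace("+[.03,0]","")
open("plan_old.py","w").write(old)
for s in("0.02 0.04 0.06 0.08 0.1 0.12 0.14 0.16 0.18*8","0.2 0.22 0.24 0.26 0.275*12"): subprocess.run(["python3","plan_old.py"]+s.split(),stdout=subprocess.DEVNULL)
for s in("0.35*2 0.276*22","0.37*2 0.279*38","0.4*2 0.3 0.286*36 0.36"): print(subprocess.run(["python3","plan.py"]+s.split(),capture_output=True,text=True).stdout[-120:])
E
python3 plan.py 0.34 0.31 0.286*102
python3 - <<'E'
from sim import *
a=sim(rows(H6),.18,.073); n=len(sim(rows(H5),.18,.073)); print(a[n-1],a[n:n+500:20,1].round(2),a[-1],a[-1]-a[n])
E
```

```text
0],0],[[1.4,1.3,0],0],[[1.75,0.85,0],0],[[1.85,0.35,0],0],[[1.95,-0.2,0],0],[[1.75,-0.7,0],0]]
phase 11.501999999999995

],0],[[-0.75,1.75,0],0],[[-0.25,1.95,0],0],[[0.3,1.9,0],0],[[0.85,1.75,0],0],[[1.25,1.45,0],0]]
phase 22.84399999999999

5,0],0],[[-1.9,0.5,0],0],[[-1.7,1,0],0],[[-1.35,1.45,0],0],[[-0.9,1.8,0],0],[[-0.35,2.45,0],0]]
phase 34.60000000000004

[[[0.5,2.3,0],0],[[1.1,1.85,0],0],[[1.5,1.35,0],0],[[1.8,0.85,0],0],[[1.95,0.35,0],0],[[1.95,-0.25,0],0],[[1.85,-0.8,0],0],[[1.5,-1.25,0],0]]
[[[1.1,-1.65,0],0],[[0.6,-1.9,0],0],[[0.05,-2,0],0],[[-0.55,-1.9,0],0],[[-1,-1.7,0],0],[[-1.5,-1.35,0],0],[[-1.8,-0.85,0],0],[[-1.95,-0.3,0],0]]
[[[-2,0.25,0],0],[[-1.8,0.8,0],0],[[-1.5,1.3,0],0],[[-1.1,1.65,0],0],[[-0.6,1.9,0],0],[[-0.05,1.95,0],0],[[0.55,1.95,0],0],[[1.05,1.65,0],0]]
[[[1.5,1.35,0],0],[[1.8,0.85,0],0],[[1.95,0.3,0],0],[[1.95,-0.25,0],0],[[1.85,-0.8,0],0],[[1.5,-1.3,0],0],[[1.1,-1.65,0],0],[[0.55,-1.9,0],0]]
[[[0.05,-2,0],0],[[-0.55,-1.9,0],0],[[-1.05,-1.7,0],0],[[-1.5,-1.3,0],0],[[-1.8,-0.85,0],0],[[-1.95,-0.3,0],0],[[-2,0.25,0],0],[[-1.8,0.85,0],0]]
[[[-1.5,1.3,0],0],[
[... 629 characters left out ...]
],0],[[-1.1,-1.65,0],0],[[-1.5,-1.3,0],0]]
[[[-1.8,-0.8,0],0],[[-2,-0.25,0],0],[[-1.95,0.3,0],0],[[-1.8,0.85,0],0],[[-1.5,1.3,0],0],[[-1.05,1.7,0],0],[[-0.55,1.9,0],0],[[0.05,2,0],0]]
[[[0.6,1.9,0],0],[[1.1,1.65,0],0],[[1.5,1.3,0],0],[[1.8,0.8,0],0],[[2,0.25,0],0],[[1.95,-0.3,0],0],[[1.8,-0.85,0],0],[[1.45,-1.35,0],0]]
[[[1.05,-1.7,0],0],[[0.55,-1.9,0],0],[[-0.05,-2,0],0],[[-0.6,-1.9,0],0],[[-1.1,-1.65,0],0],[[-1.5,-1.25,0],0],[[-1.85,-0.8,0],0],[[-1.95,-0.25,0],0]]
phase 64.42200000000018
[11.44104848  1.33177996] [1.33 1.32 1.29 1.24 1.2  1.18 1.18 1.19 1.2  1.21 1.22 1.23 1.24 1.24
 1.25 1.25 1.25 1.26 1.26 1.26 1.26 1.26 1.26 1.26 1.26] [22.49247256  1.26991302] [11.05031369 -0.06256263]
```

```bash
python3 -m crank '[[[0.5,2.3,0],0],[[1.1,1.85,0],0],[[1.5,1.35,0],0],[[1.8,0.85,0],0],[[1.95,0.35,0],0],[[1.95,-0.25,0],0],[[1.85,-0.8,0],0],[[1.5,-1.25,0],0]]'
python3 -m crank '[[[1.1,-1.65,0],0],[[0.6,-1.9,0],0],[[0.05,-2,0],0],[[-0.55,-1.9,0],0],[[-1,-1.7,0],0],[[-1.5,-1.35,0],0],[[-1.8,-0.85,0],0],[[-1.95,-0.3,0],0]]'
python3 -m crank '[[[-2,0.25,0],0],[[-1.8,0.8,0],0],[[-1.5,1.3,0],0],[[-1.1,1.65,0],0],[[-0.6,1.9,0],0],[[-0.05,1.95,0],0],[[0.55,1.95,0],0],[[1.05,1.65,0],0]]'
python3 -m crank '[[[1.5,1.35,0],0],[[1.8,0.85,0],0],[[1.95,0.3,0],0],[[1.95,-0.25,0],0],[[1.85,-0.8,0],0],[[1.5,-1.3,0],0],[[1.1,-1.65,0],0],[[0.55,-1.9,0],0]]'
python3 -m crank '[[[0.05,-2,0],0],[[-0.55,-1.9,0],0],[[-1.05,-1.7,0],0],[[-1.5,-1.3,0],0],[[-1.8,-0.85,0],0],[[-1.95,-0.3,0],0],[[-2,0.25,0],0],[[-1.8,0.85,0],0]]'
python3 -m crank '[[[-1.5,1.3,0],0],[[-1.1,1.65,0],0],[[-0.55,1.9,0],0],[[0,2,0],0],[[0.55,1.9,0],0],[[1.05,1.65,0],0],[[1.5,1.3,0],0],[[1.8,0.85,0],0]]'
```

```text
time_s: 16.47
tool_pos: [0.6091, -0.0378, 0.1623]
orientation: [1.0, -0.001, 0.0, 0.0]
contact_force: [-8.4, 3.6, 8.4]
width: 0.36
time_s: 17.13
tool_pos: [0.5579, 0.0796, 0.1623]
orientation: [1.0, 0.001, 0.002, 0.0]
contact_force: [2.4, -10.6, 3.9]
width: 0.363
time_s: 17.8
tool_pos: [0.5034, -0.0361, 0.1623]
orientation: [1.0, -0.0, 0.001, -0.0]
contact_force: [7.8, 11.0, 3.5]
width: 0.363
time_s: 18.47
tool_pos: [0.6264, -0.0015, 0.1623]
orientation: [1.0, -0.0, 0.001, 0.0]
contact_force: [-7.1, -2.2, 7.7]
width: 0.361
time_s: 19.13
tool_pos: [0.5191, 0.0685, 0.1623]
orientation: [1.0, 0.001, 0.002, 0.0]
contact_force: [7.4, -8.1, 3.3]
width: 0.36
time_s: 19.8
tool_pos: [0.5371, -0.0582, 0.1622]
orientation: [1.0, -0.001, 0.001, -0.0]
contact_force: [2.0, 15.2, 5.8]
width: 0.356
```

```bash
python3 -m crank '[[[1.95,0.3,0],0],[[2,-0.3,0],0],[[1.8,-0.8,0],0],[[1.5,-1.3,0],0],[[1.05,-1.7,0],0],[[0.6,-1.9,0],0],[[0,-1.95,0],0],[[-0.6,-1.9,0],0]]'
python3 -m crank '[[[-1.05,-1.7,0],0],[[-1.5,-1.3,0],0],[[-1.8,-0.8,0],0],[[-2,-0.3,0],0],[[-1.95,0.3,0],0],[[-1.8,0.8,0],0],[[-1.5,1.3,0],0],[[-1.05,1.7,0],0]]'
python3 -m crank '[[[-0.55,1.9,0],0],[[0,2,0],0],[[0.55,1.9,0],0],[[1.1,1.65,0],0],[[1.5,1.3,0],0],[[1.8,0.8,0],0],[[2,0.3,0],0],[[1.95,-0.3,0],0]]'
python3 -m crank '[[[1.8,-0.85,0],0],[[1.5,-1.3,0],0],[[1.05,-1.7,0],0],[[0.55,-1.9,0],0],[[-0.05,-2,0],0],[[-0.55,-1.9,0],0],[[-1.1,-1.65,0],0],[[-1.5,-1.3,0],0]]'
python3 -m crank '[[[-1.8,-0.8,0],0],[[-2,-0.25,0],0],[[-1.95,0.3,0],0],[[-1.8,0.85,0],0],[[-1.5,1.3,0],0],[[-1.05,1.7,0],0],[[-0.55,1.9,0],0],[[0.05,2,0],0]]'
python3 -m crank '[[[0.6,1.9,0],0],[[1.1,1.65,0],0],[[1.5,1.3,0],0],[[1.8,0.8,0],0],[[2,0.25,0],0],[[1.95,-0.3,0],0],[[1.8,-0.85,0],0],[[1.45,-1.35,0],0]]'
python3 -m crank '[[[1.05,-1.7,0],0],[[0.55,-1.9,0],0],[[-0.05,-2,0],0],[[-0.6,-1.9,0],0],[[-1.1,-1.65,0],0],[[-1.5,-1.25,0],0],[[-1.85,-0.8,0],0],[[-1.95,-0.25,0],0]]'
python3 m.py a6 scene
```

```text
time_s: 20.47
tool_pos: [0.6209, 0.0385, 0.1624]
orientation: [1.0, -0.0, 0.001, 0.0]
contact_force: [-3.5, -4.7, 6.8]
width: 0.36
time_s: 21.13
tool_pos: [0.493, 0.0382, 0.1623]
orientation: [1.0, 0.001, 0.002, -0.0]
contact_force: [11.3, -1.9, 3.0]
width: 0.36
time_s: 21.8
tool_pos: [0.5774, -0.058, 0.1623]
orientation: [1.0, -0.001, 0.0, -0.0]
contact_force: [-5.2, 9.2, 8.6]
width: 0.356
time_s: 22.47
tool_pos: [0.5941, 0.0691, 0.1623]
orientation: [1.0, 0.0, 0.001, 0.001]
contact_force: [-4.2, -10.4, 7.1]
width: 0.358
time_s: 23.13
tool_pos: [0.4877, -0.0018, 0.1623]
orientation: [1.0, 0.0, 0.002, -0.0]
contact_force: [11.0, 5.2, 2.4]
width: 0.355
time_s: 23.8
tool_pos: [0.6107, -0.0359, 0.1623]
orientation: [1.0, -0.001, 0.0, 0.0]
contact_force: [-6.6, 1.0, 7.8]
width: 0.361
time_s: 24.47
tool_pos: [0.5554, 0.0796, 0.1623]
orientation: [1.0, 0.001, 0.002, 0.0]
contact_force: [2.9, -12.2, 3.8]
width: 0.357
24.4667 [0.5554 0.0796 0.1623] [  2.91 -12.17   3.81] 0.357
```

View pics/a6.png

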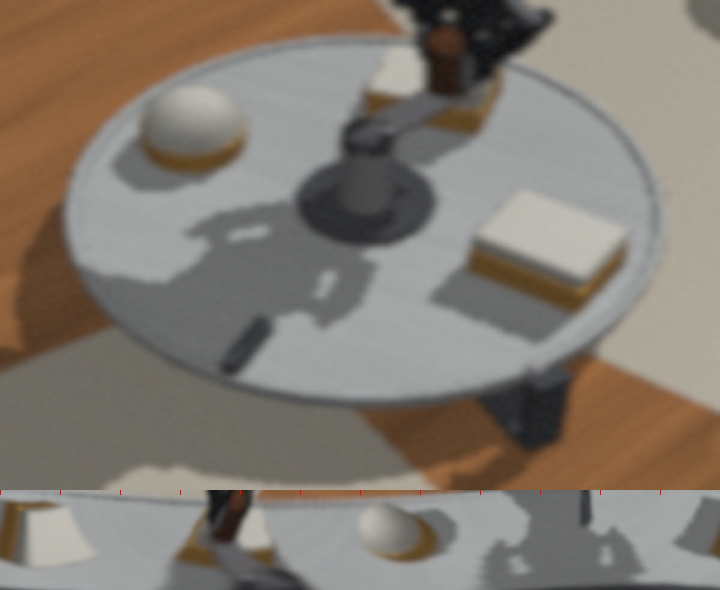

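```bash
python3 -c "
import cv2
a=cv2.imread('pics/a6_raw.png')[220:290,310:390]; b=cv2.imread('pics/top0.png')[130:180,290:360]
cv2.imwrite('pics/p1.png',cv2.resize(a,None,fx=8,fy=8,interpolation=cv2.INTER_CUBIC)); cv2.imwrite('pics/p2.png',cv2.resize(b,None,fx=10,fy=10,interpolation=cv2.INTER_CUBIC))"
python3 - <<'E'
import sys; sys.path.insert(0,'.')
from sim import *
for p in("0.286*2 0*8","0.286*3 0*8","0.286*4 0*8","0.286*4 0.2 0.1 0*8"):
  for J,T in((.073,.18),(.065,.183),(.09,.175)):
    a=sim(rows(H6),T,J); b=sim(rows(H6+" c "+p),T,J); print(p,J,T,b[-1]-a[-1])
E
```

```text
0.286*2 0*8 0.073 0.18 [ 0.44414231 -1.26991302]
0.286*2 0*8 0.065 0.183 [ 0.40421979 -1.24382608]
0.286*2 0*8 0.09 0.175 [ 0.52748564 -1.31339106]
0.286*3 0*8 0.073 0.18 [ 0.5424324  -1.26991302]
0.286*3 0*8 0.065 0.183 [ 0.49961048 -1.24382608]
0.286*3 0*8 0.09 0.175 [ 0.63061541 -1.31339106]
0.286*4 0*8 0.073 0.18 [ 0.64169704 -1.26991302]
0.286*4 0*8 0.065 0.183 [ 0.59619483 -1.24382608]
0.286*4 0*8 0.09 0.175 [ 0.73441215 -1.31339106]
0.286*4 0.2 0.1 0*8 0.073 0.18 [ 0.74097451 -1.26991302]
0.286*4 0.2 0.1 0*8 0.065 0.183 [ 0.69202509 -1.24382608]
0.286*4 0.2 0.1 0*8 0.09 0.175 [ 0.83940199 -1.31339106]
```

View pics/p1.png

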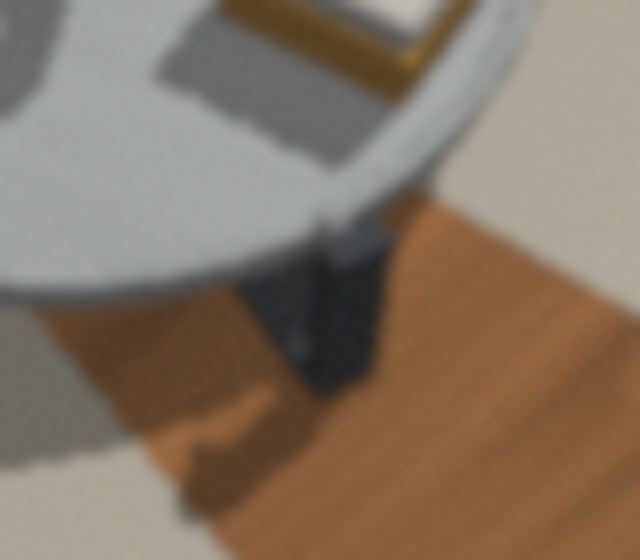

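View pics/p2.png

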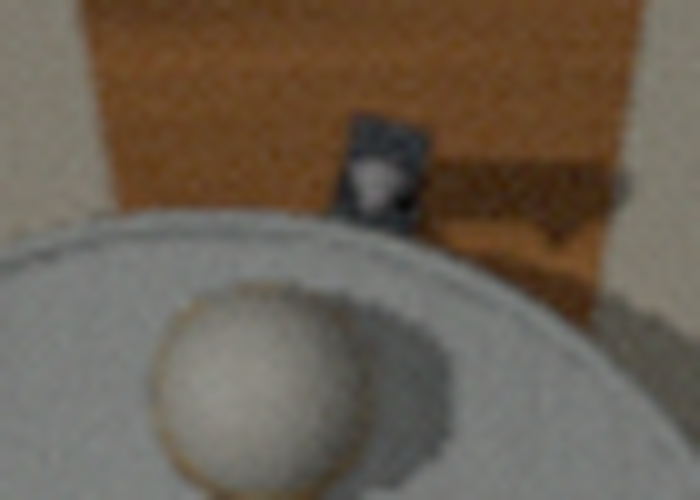

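```bash
python3 plan.py 0.286*4 0.2 0.1 0*2
```

```text
[[[-1.95,0.3,0],0],[[-1.8,0.9,0],0],[[-1.5,1.3,0],0],[[-1,1.7,0],0],[[-0.45,1.35,0],0],[[-0.1,0.65,0],0],[[0,0,0],0],[[0,0,0],0]]
phase 65.86600000000018
```

```bash
python3 -m crank '[[[-1.95,0.3,0],0],[[-1.8,0.9,0],0],[[-1.5,1.3,0],0],[[-1,1.7,0],0],[[-0.45,1.35,0],0],[[-0.1,0.65,0],0],[[0,0,0],0],[[0,0,0],0]]'; python3 -m crank '[[[0,0,0],0],[[0,0,0],0],[[0,0,0],0]]'; python3 m.py a7 top; python3 -c "
import cv2
b=cv2.imread('pics/a7_raw.png')[130:220,280:370]
cv2.imwrite('pics/a7z.png',cv2.resize(b,None,fx=6.5,fy=6.5,interpolation=cv2.INTER_CUBIC))"
```

```text
time_s: 25.18
tool_pos: [0.4875, 0.0166, 0.1622]
orientation: [1.0, -0.0, 0.001, 0.0]
contact_force: [-1.6, -0.1, 10.5]
width: 0.359
time_s: 25.43
tool_pos: [0.4875, 0.0171, 0.1622]
orientation: [1.0, -0.0, 0.001, 0.0]
contact_force: [-2.8, 0.3, 11.4]
width: 0.358
25.4333 [0.4875 0.0171 0.1622] [-2.77  0.27 11.45] 0.358
```

View pics/a7.png

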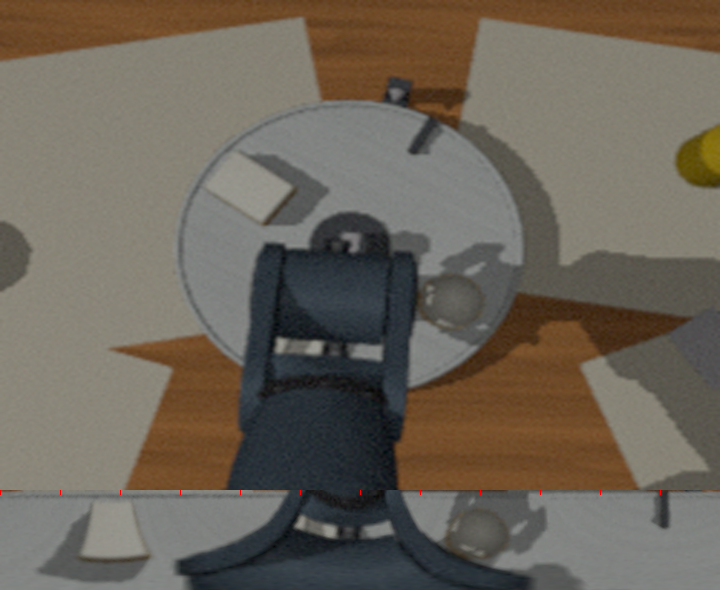

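View pics/a7z.png

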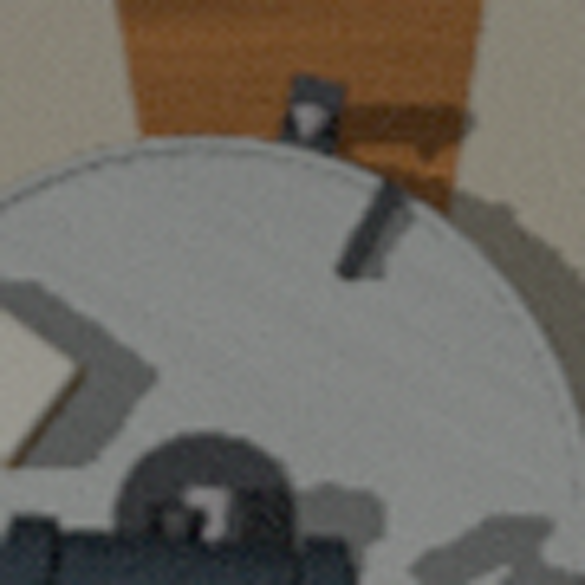

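```bash
python3 - <<'E'
import importlib; A=importlib.import_module("ang"); import numpy as np
from sim import *
z=lambda x,y:(280+x/6.5,130+y/6.5)
for c in((.5563,.005),(.5575,.004)):
    A.c=np.array(c); print([A.ang("top",z(*p),.076) for p in((393,188),(370,230),(348,272))],"ptr",[A.ang("top",z(*p),.078) for p in((310,118),(311,135),(309,140),(312,108))],"post top ctr",A.ang("top",z(318,88),.088))
for p in("0.1 0.2*4 0.1 0*4","0.1 0.2*6 0.1 0*4","0.1 0.22*4 0.1 0*4","0.1 0.22*5 0.1 0*4","0.1 0.22*6 0.1 0*4"):
  print(p,[sim(rows(p),T,J)[-1].round(3) for J,T in((.073,.18),(.065,.183),(.09,.175))])
E
```

```text
[(-0.498, 0.1859), (-0.501, 0.1625), (-0.507, 0.1395)] ptr [(-0.24, 0.202), (-0.254, 0.1941), (-0.252, 0.1915), (-0.239, 0.207)] post top ctr (-0.241, 0.2151)
[(-0.497, 0.1844), (-0.499, 0.161), (-0.505, 0.1379)] ptr [(-0.237, 0.2006), (-0.25, 0.1927), (-0.249, 0.1901), (-0.235, 0.2056)] post top ctr (-0.238, 0.2137)
0.1 0.2*4 0.1 0*4 [array([0.036, 0.   ]), array([0.036, 0.   ]), array([0.035, 0.   ])]
0.1 0.2*6 0.1 0*4 [array([0.074, 0.   ]), array([0.074, 0.   ]), array([0.073, 0.   ])]
0.1 0.22*4 0.1 0*4 [array([0.059, 0.   ]), array([0.06, 0.  ]), array([0.056, 0.   ])]
0.1 0.22*5 0.1 0*4 [array([0.087, 0.   ]), array([0.088, 0.   ]), array([0.082, 0.   ])]
0.1 0.22*6 0.1 0*4 [array([0.118, 0.   ]), array([0.12, 0.  ]), array([0.112, 0.   ])]
```

```bash
python3 -c "
from sim import *
for n in (9,10):print(sim(rows('0.1 0.22*%d 0.1 0*4'%n),.18,.073)[-1],sim(rows('0.1 0.22*%d 0.1 0*4'%n),.175,.073)[-1])"; python3 plan.py 0.1 0.22*9 0.1 0*3
```

```text
[0.22680363 0.        ] [0.24707321 0.        ]
[0.26694698 0.        ] [0.29035464 0.        ]
[[[-0.05,0.7,0],0],[[0.15,1.55,0],0],[[0.5,1.45,0],0],[[0.8,1.3,0],0],[[1.05,1.1,0],0],[[1.3,0.85,0],0],[[1.4,0.55,0],0],[[1.5,0.25,0],0]]
[[[1.55,-0.1,0],0],[[1.45,-0.45,0],0],[[0.65,-0.3,0],0],[[0,0,0],0],[[0,0,0],0],[[0,0,0],0]]
phase 68.04600000000016
```

```bash
python3 -m crank '[[[-0.05,0.7,0],0],[[0.15,1.55,0],0],[[0.5,1.45,0],0],[[0.8,1.3,0],0],[[1.05,1.1,0],0],[[1.3,0.85,0],0],[[1.4,0.55,0],0],[[1.5,0.25,0],0]]'; python3 -m crank '[[[1.55,-0.1,0],0],[[1.45,-0.45,0],0],[[0.65,-0.3,0],0],[[0,0,0],0],[[0,0,0],0],[[0,0,0],0]]'; python3 m.py a8 top; python3 m.py a8s scene; python3 -c "
import cv2,numpy as np
b=cv2.imread('pics/a8_raw.png')[130:220,280:370]
cv2.imwrite('pics/a8z.png',cv2.resize(b,None,fx=6.5,fy=6.5,interpolation=cv2.INTER_CUBIC))
b=cv2.imread('pics/a8s_raw.png')[190:270,310:390]
cv2.imwrite('pics/a8sz.png',cv2.resize(b,None,fx=7,fy=7,interpolation=cv2.INTER_CUBIC))"
```

```text
time_s: 26.15
tool_pos: [0.5543, -0.0609, 0.1622]
orientation: [1.0, -0.0, 0.0, -0.0]
contact_force: [-3.4, 8.3, 9.3]
width: 0.359
time_s: 26.65
tool_pos: [0.591, -0.0519, 0.1623]
orientation: [1.0, 0.0, 0.001, 0.0]
contact_force: [0.3, -0.7, 7.5]
width: 0.358
26.65 [ 0.591  -0.0519  0.1623] [ 0.34 -0.67  7.53] 0.358
26.7 [ 0.5909 -0.052   0.1623] [ 0.85 -1.47  8.71] 0.357
```

View pics/a8z.png

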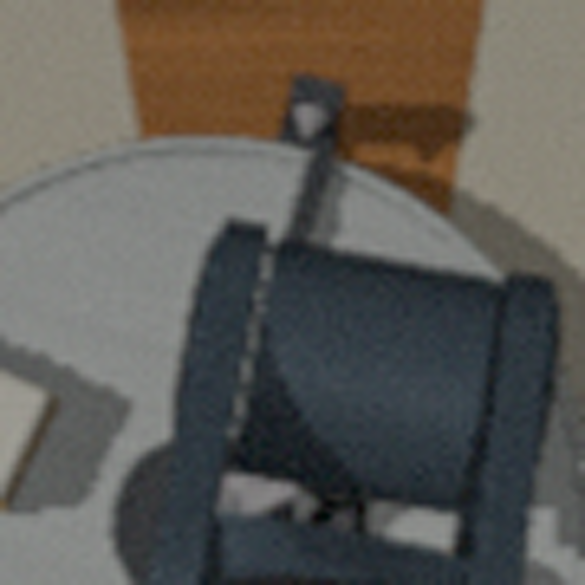

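View pics/a8sz.png

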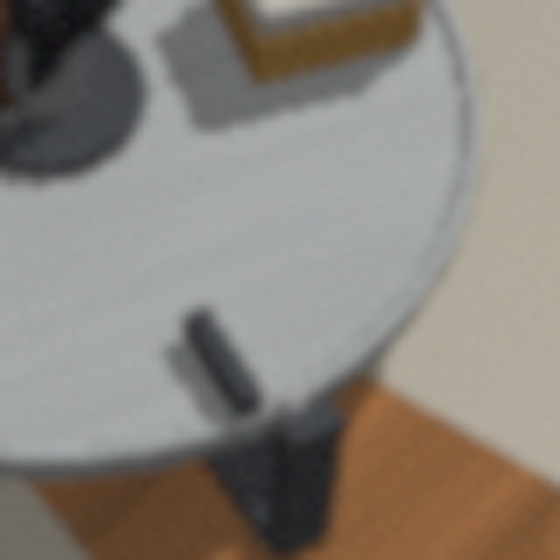

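```bash
python3 - <<'E'
import importlib; A=importlib.import_module("ang"); import numpy as np
z=lambda x,y:(280+x/6.5,130+y/6.5); s=lambda x,y:(310+x/7,190+y/7)
for c in((.5563,.005),(.5575,.004),(.559,.003)):
    A.c=np.array(c); print("top",[A.ang("top",z(*p),.076) for p in((324,155),(314,195),(303,232))],"scene bar",[A.ang("scene",s(*p),.076) for p in((248,403),(225,360),(200,315))],"ptr",[A.ang("scene",s(*p),.076) for p in((278,408),(284,416))], "post top in scene", A.ang("scene",s(312,418),.088))
from sim import *
for p in("0.1 0.2*4 0.1 0*4","0.1 0.2*5 0.1 0*4","0.1 0.22*3 0.1 0*4"):
  print(p,[sim(rows(p),T,.073)[-1].round(3) for T in(.175,.18,.185)])
from h import proj
for a in(-.23,-.245,-.26): print(a,[((proj("scene",[.5570+r*np.cos(a),.0045+r*np.sin(a),.076])-[310,190])*7).round(0) for r in(.138,.188,.193)],[((proj("top",[.5570+r*np.cos(a),.0045+r*np.sin(a),.076])-[280,130])*6.5).round(0) for r in(.138,.188,.193)])
E
```

```text
top [(-0.3, 0.187), (-0.309, 0.1669), (-0.314, 0.1481)] scene bar [(-0.298, 0.1917), (-0.29, 0.1693), (-0.28, 0.1453)] ptr [(-0.25, 0.1992), (-0.249, 0.2036)] post top in scene (-0.229, 0.2162)
top [(-0.297, 0.1855), (-0.305, 0.1654), (-0.31, 0.1466)] scene bar [(-0.295, 0.1902), (-0.286, 0.1679), (-0.275, 0.1438)] ptr [(-0.246, 0.1978), (-0.246, 0.2022)] post top in scene (-0.226, 0.2148)
top [(-0.294, 0.1838), (-0.302, 0.1637), (-0.307, 0.1449)] scene bar [(-0.292, 0.1885), (-0.283, 0.1662), (-0.271, 0.1421)] ptr [(-0.243, 0.1961), (-0.243, 0.2005)] post top in scene (-0.223, 0.2131)
0.1 0.2*4 0.1 0*4 [array([0.041, 0.   ]), array([0.036, 0.   ]), array([0.031, 0.   ])]
0.1 0.2*5 0.1 0*4 [array([0.062, 0.   ]), array([0.054, 0.   ]), array([0.046, 0.   ])]
0.1 0.22*3 0.1 0*4 [array([0.039, 0.   ]), array([0.035, 0.   ]), array([0.031, 0.   ])]
-0.23 [array([206., 297.]), array([272., 386.]), array([278., 395.])] [array([274., 243.]), array([300., 144.]), array([302., 134.])]
-0.245 [array([202., 299.]), array([266., 388.]), array([272., 398.])] [array([278., 244.]), array([305., 145.]), array([308., 136.])]
-0.26 [array([198., 301.]), array([260., 391.]), array([266., 400.])] [array([282., 246.]), array([311., 147.]), array([314., 137.])]
```

```bash
python3 -c "
from sim import *
print([sim(rows('0.1 0.21*5 0.1 0*4'),T,.073)[-1].round(3) for T in(.18,.185)])"; python3 plan.py 0.1 0.21*5 0.1 0; sed -i 's/.*PLACEHOLDER//' plan.py
```

```text
[array([0.07, 0.  ]), array([0.062, 0.   ])]
[[[0.6,-0.4,0],0],[[1.1,-0.95,0],0],[[0.9,-1.15,0],0],[[0.6,-1.3,0],0],[[0.35,-1.45,0],0],[[0.05,-1.45,0],0],[[-0.1,-0.7,0],0],[[0,0,0],0]]
phase 69.29600000000012
```

```bash
python3 -m crank '[[[0.6,-0.4,0],0],[[1.1,-0.95,0],0],[[0.9,-1.15,0],0],[[0.6,-1.3,0],0],[[0.35,-1.45,0],0],[[0.05,-1.45,0],0],[[-0.1,-0.7,0],0],[[0,0,0],0]]'; python3 -m crank '[[[0,0,0],0],[[0,0,0],0]]';  python3 m.py a9 scene; python3 -c "
import cv2,numpy as np
b=cv2.imread('pics/a9_raw.png')[190:270,310:390]
cv2.imwrite('pics/a9z.png',cv2.resize(b,None,fx=7,fy=7,interpolation=cv2.INTER_CUBIC))"
```

```text
time_s: 27.42
tool_pos: [0.6256, 0.0236, 0.1623]
orientation: [1.0, 0.001, 0.001, -0.0]
contact_force: [-0.2, 0.7, 7.2]
width: 0.358
time_s: 27.58
tool_pos: [0.6258, 0.0225, 0.1623]
orientation: [1.0, 0.0, 0.001, 0.0]
contact_force: [1.1, 1.2, 7.0]
width: 0.361
27.5833 [0.6258 0.0225 0.1623] [1.06 1.16 6.99] 0.361
```

View pics/a9z.png

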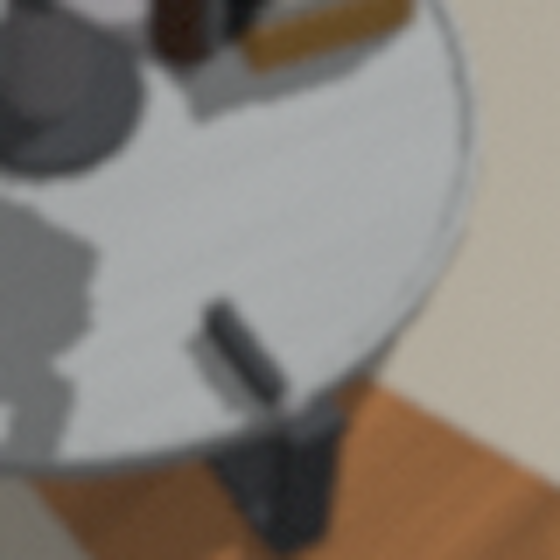

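View pics/a9.png

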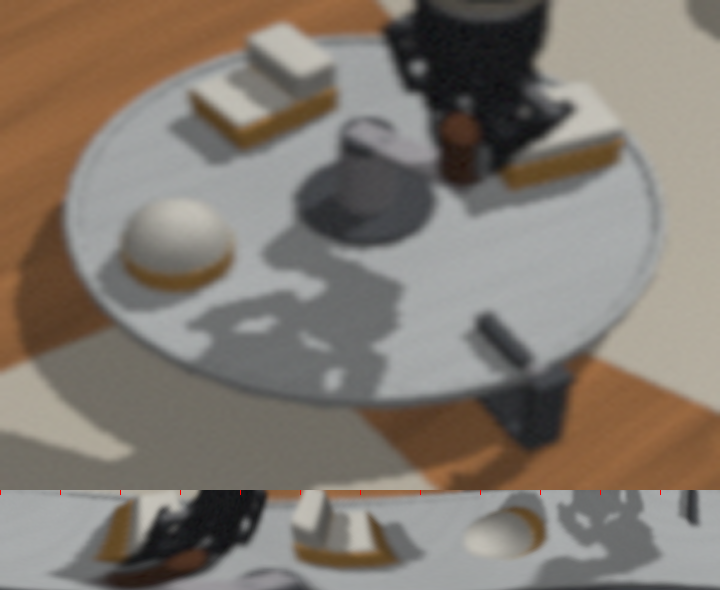

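```bash
python3 - <<'E'
import importlib; A=importlib.import_module("ang"); import numpy as np
s=lambda x,y:(310+x/7,190+y/7)
A.c=np.array((.5575,.004)); print("bar",[A.ang("scene",s(*p),.076) for p in((276,396),(248,352),(217,308))],"ptr",[A.ang("scene",s(*p),.076) for p in((284,405),(287,412),(280,405),(290,405))])
E
```

```text
bar [(-0.234, 0.1925), (-0.225, 0.1689), (-0.22, 0.1441)] ptr [(-0.232, 0.1977), (-0.236, 0.2011), (-0.239, 0.1969), (-0.221, 0.1989)]
```

```bash
python3 -m crank '[[[0,0,0],0],[[0,0,0],0],[[0,0,0],0],[[0,0,0],0],[[0,0,0],0],[[0,0,0],0]]' 8.5; python3 -m crank '[[[0,0,-1],0],[[0,0,-2],0],[[0,0,-3],0],[[0,0,-3],0],[[0,0,-3],0],[[0,0,-2],0],[[-3,-2,0],0],[[-3,-3,0],0]]'; python3 -m crank '[[[-3,-3,0],0],[[-3,-3,0],0],[[-3,-3,0],0],[[-3,-3,0],0],[[-2,-3,0],0],[[-1,-3,0],0],[[0,-3,0],0],[[0,-2,0],0]]';  python3 m.py b1 top; python3 m.py b1s scene; python3 -c "
import cv2,numpy as np
b=cv2.imread('pics/b1_raw.png')[130:220,280:370]
cv2.imwrite('pics/b1z.png',cv2.resize(b,None,fx=6.5,fy=6.5,interpolation=cv2.INTER_CUBIC))"
```

```text
time_s: 28.13
tool_pos: [0.625, 0.022, 0.1611]
orientation: [1.0, -0.0, -0.0, 0.0]
contact_force: [0.8, -0.3, 0.4]
width: 0.992
time_s: 28.8
tool_pos: [0.5657, 0.0705, 0.303]
orientation: [1.0, -0.001, 0.001, 0.0]
contact_force: [0.3, 0.6, -0.4]
width: 0.995
time_s: 29.47
tool_pos: [0.4168, 0.3017, 0.3025]
orientation: [1.0, 0.001, 0.001, -0.001]
contact_force: [1.8, -0.6, 0.5]
width: 0.993
29.4667 [0.4168 0.3017 0.3025] [ 1.75 -0.59  0.55] 0.993
29.5167 [0.4171 0.3036 0.3022] [-2.4  -0.39 -1.25] 0.996
```

View pics/b1.png

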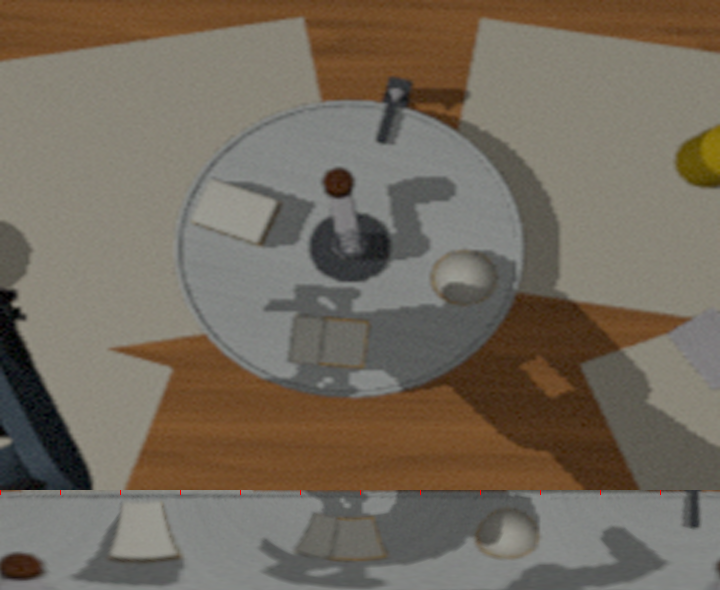

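View pics/b1z.png

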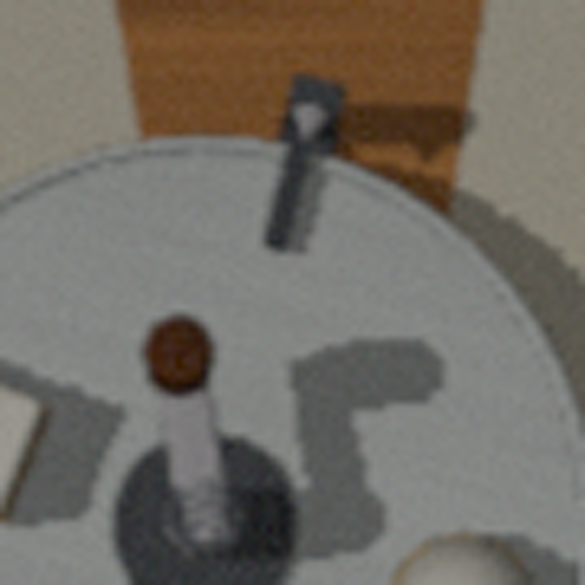

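View pics/b1s.png

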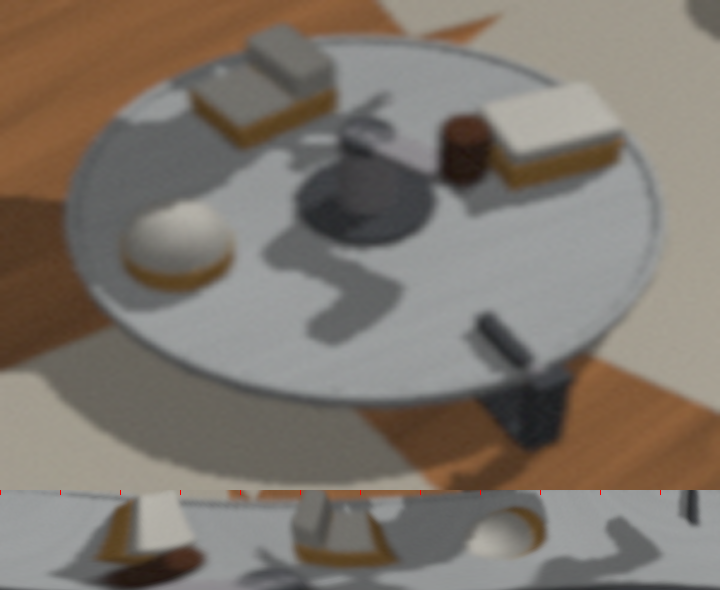

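```bash
python3 - <<'E'
import importlib; A=importlib.import_module("ang"); import numpy as np
z=lambda x,y:(280+x/6.5,130+y/6.5)
A.c=np.array((.5565,.0045)); print("bar",[A.ang("top",z(*p),.076) for p in((301,160),(290,200),(279,238))],"ptr",[A.ang("top",z(*p),.078) for p in((310,118),(310,128))],"post",A.ang("top",z(318,88),.088))
from workcell import bot; print(bot.get_obs()["time_s"])
E
```

```text
bar [(-0.243, 0.1811), (-0.243, 0.1608), (-0.241, 0.1415)] ptr [(-0.238, 0.2017), (-0.244, 0.197)] post (-0.239, 0.2148)
29.5667
```

Bar at -0.242 rad and pointer at about -0.240 rad, so they line up. The deck is at rest, the crank is free, the pieces are all standing, and the arm is clear.

```bash
python3 -m crank '[[[0,0,0],0],[[0,0,0],0],[[0,0,0],0],[[0,0,0],0]]'; python3 -c "
from workcell import bot
print(bot.finish_job())"
```

```text
time_s: 29.9
tool_pos: [0.4179, 0.2986, 0.3015]
orientation: [1.0, -0.001, 0.0, 0.0]
contact_force: [0.5, 0.0, 0.3]
width: 0.996
the job is handed in; nothing more can be done
None
```

The carousel ran at pace, was stopped with the bar at the pointer, and the job was handed in at 29.9 s of the allowed 72 s.

- **Run:** I gripped the knob and spun the deck up by the crank only. After a speed correction it ran on without a break. Camera angles gave an average of 1.26 rad/s over 8.7 s (t = 15.75 to 24.47 s).
- **Pace check:** I took no pictures during that stretch, so steadiness within it rests on the average and on a simulation fitted to the earlier pictures. At t = 15.75 s the picture held the crank for 0.05 s. The simulation shows the deck peaking at about 1.33 rad/s just before and dipping to about 1.18 just after, both within 12 percent.
- **Stop:** I braked by holding the crank, then made two short counter-clockwise nudges. Then I opened the gripper and moved clear.
- **Alignment:** After release, the top view put the bar at -0.242 rad and the pointer between -0.238 and -0.244 rad. The two cameras disagree by about 0.02 rad, so that is the realistic accuracy of the alignment.
- **Other checks:** The last pictures show all three pieces standing on the deck. The tub, sprayer and spreader were never approached, but I did not measure them afterwards. The largest wrist forces I read were about 20 N.

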